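# Pack the call-out tote at the phone repair bench

## Robot

A 6-joint arm with a two-finger parallel gripper is mounted at the origin on the work surface. World frame = base frame: x ahead of the robot, y to its left, z up, the work surface at z = 0. Lengths are in m, angles in rad, forces in N, time in s.
With the tool pointing down it reaches from about 0.25 to 0.725 m from the base axis. Payload 4 kg.
Tool frame: the origin (TCP) lies midway between the tips of the shut fingers; the grasp point (between the pads) lies 19 mm behind it; z points along the fingers, x is the direction in which the jaws open and shut, and the axes are right-handed (so a half turn about z gives the same grasp; the last joint's range is limited). The gripper opens to 85 mm and grips with 20 to 120 N. Pads are 22 mm wide; open, the fingers measure 114 mm over their backs; the gripper's body (76 mm by 85 mm) begins 54 mm behind the grasp point. The pads swing forward as they close: fully open they stand 13 mm farther back than shut.
Start: joints at [-1.317, 0.241, 0.005, 1.335, 0, 1.571], TCP at [0.126, -0.484, 0.231] pointing down, gripper open.
Joint ranges: [-2.72, 2.72], [-1.05, 1.87], [-1.09, 1.28], [-1.99, 2.15], [-1.42, 1.44], [-3.14, 3.14]. Speed limits (rad/s): [2.79, 2.79, 3.14, 3.14, 3.14, 3.14].

## Interface

Orientations are given as [roll, pitch, yaw] about the fixed x, y, z axes, in that order (R = Rz(yaw) Ry(pitch) Rx(roll)).
In Python, from cell import robot gives the robot as it stands.
- The arm moves only by the shell command python3 -m handwheel 'ROWS' [FORCE]. ROWS is JSON, a list of rows, each an object of numbers: "tx", "ty", "tz": the shift along the world's x, y, z in m; "ax", "ay", "az": the turn, a rotation vector about the world's x, y, z in degrees; "claw": the opening, from 0 (shut) to 1 (fully open). A call has 1 to 20 rows; each row shifts and turns the pose as measured when the row begins; what a row does not reach is not made up. A row lasts 1/12 s, in which the tool goes at most 41.7 mm and 7.16 degrees, less where a joint would pass 70% of its speed; a pose out of reach is approached as far as the arm can. A call is refused whole if a number of a shift passes 0.0417 or a number of a turn 7.16, either way. A call with a gripper value outside its range is refused whole. The fingers move at their own pace and stop on an object; FORCE is the grip in N (left out, the last holds). Time passes only in rows, so rows that do not move let the fingers close. It gives the time, the measured TCP pose, the force and the opening at its end, in the units of the state.
- robot.observe(): the state, without advancing time (a new reading comes with each control period).
- robot.get_image(name): name is "scene" or "top"; returns a dict with "img" (480x640x3 uint8, blue, green, red), "intrinsics" (3x3 intrinsics, pixels), "extrinsics" (4x4, takes a point from camera to world coordinates). Camera axes: x right, y down, z forward; pixel columns grow to the right and rows downward; lengths in m; the calibration is good to about 2 mm. A picture is of the moment at which its call begins. There is no depth.
- robot.hand_in(): hands the job in, once; it reports no verdict.
Trained networks look in the newest picture that a camera, given by its name, has taken for a name from the list of things; names that differ only in an ending like _2 or _b are one class to them, and where a whole thing is asked for, a point or a joint stands for the part that bears it (a point fixed in the world has none). Each returns a list of dicts, best first, with "confidence" (0 to 1); they miss things now and then, are a little off and sometimes report something else, mostly with a low value. They report only what shows in the picture. A call takes as long as a camera call. They do not tell look-alikes from the thing itself.
- robot.spot_in(camera, query): "at" ([x, y, z] in m, in world coordinates, good to about 4 mm: the middle of the surface that is visible of it).
- robot.regions_of(camera, query): "mask" (480x640 bool, what is visible of it).
- robot.tip_of(camera, query): "at" ([x, y, z] in m, in world coordinates, good to about 4 mm: a listed point, or the origin of a listed thing).
The state is a dict: "time": time; "joints": joint angles; "joint_vel": joint speeds; "joint_torque": joint torques, N m; "ee_pos": TCP position; "orientation": TCP orientation; "force": force on the tool from outside, world axes, zero at the start; "wrist_torque": the same for the moment, N m; "finger_gap": finger opening in m.
Only numpy, scipy, OpenCV 4.12 (cv2) and the standard library are available. Lean on these libraries where they do the work, as an engineer would, in place of code of your own. Each camera call takes 0.05 s, during which the arm holds its last target.

## Task

Pack the grey tote for a repair call-out: draw every solder reel up off the spindles of the wooden rack, take the jars from the bench, and lift the hanging bit cases off their hooks, and put all of them into the tote. Each one must stand upright, flat on the tote's floor, so plan where things go: it is a tight fit. Leave the red bottle and the screwdriver where they are.

Things in the scene. Friction and masses are not known exactly. Their poses are not given: they have to be found in the camera images.
- tote: an open grey plastic tote, fixed: 186 mm (its x) by 210 mm (y) outside, 50 mm tall, walls and floor 5 mm thick (176 by 200 mm inside). Three rows running along y fit side by side: cases (36 mm deep), three reels, three jars. The lower things are best packed first (reels, jars, cases), as the fingers need room beside each grasp. Origin: centre of its underside.
- rack: a fixed wooden base 245 mm (its x) by 75 mm (y), 15 mm thick, with three upright steel spindles 14 mm in diameter on its x axis at x = -85, 0 and 85 mm, their tops 77 mm above the bench (a reel on the base has its top at 65 mm). It stands to the left or right of the tote. Origin: centre of its underside.
- stand: a fixed steel stand with two hooks: level 10 mm round arms at y = -62.5 and 62.5 mm, upper side 155 mm high, pointing along its -x (to the robot), ends turned up: tips at x = -35 mm, 167 mm high. Crossbar and post at x = 90, base plate x = 45 to 135; nothing else above 160 mm. Cases hang at x = 0. On the other side of the tote from the rack. Origin: on the bench, midway under the hanging places.
- reel1: a full reel of solder wire: a cylinder 58 mm in diameter and 50 mm tall with black rims and a bright metal winding, bore 22 mm, 0.25 kg (varies). At the start it sits with its axis upright on one of the rack's spindles. Origin: centre of its underside; z along its axis, upwards. Absent in some starts.
- reel2: a full reel of solder wire: a cylinder 58 mm in diameter and 50 mm tall with black rims and a bright metal winding, bore 22 mm, 0.25 kg (varies). At the start it sits with its axis upright on one of the rack's spindles. Origin: centre of its underside; z along its axis, upwards. Absent in some starts.
- reel3: a full reel of solder wire: a cylinder 58 mm in diameter and 50 mm tall with black rims and a bright metal winding, bore 22 mm, 0.25 kg (varies). At the start it sits with its axis upright on one of the rack's spindles. Origin: centre of its underside; z along its axis, upwards. Absent in some starts.
- jar1: a closed white jar with a black screw cap: body 54 mm in diameter and 58 mm tall, cap 44 mm in diameter and 26 mm tall on top of it (84 mm in all), 0.25 kg, heavy at the bottom. At the start it stands on the bench beyond the tote. Origin: centre of its underside; z upwards.
- jar2: a closed white jar with a black screw cap: body 54 mm in diameter and 58 mm tall, cap 44 mm in diameter and 26 mm tall on top of it (84 mm in all), 0.25 kg, heavy at the bottom. At the start it stands on the bench beyond the tote. Origin: centre of its underside; z upwards.
- jar3: a closed white jar with a black screw cap: body 54 mm in diameter and 58 mm tall, cap 44 mm in diameter and 26 mm tall on top of it (84 mm in all), 0.25 kg, heavy at the bottom. At the start it stands on the bench beyond the tote. Origin: centre of its underside; z upwards.
- case1: a grey plastic bit case 36 mm thick (its x), 62 wide (y), 70 tall (z), with a rigid loop on top in its y-z plane: 44 mm wide outside, 20 thick, 118 mm high over the underside, opening 26 wide, 70 to 108 mm up. 0.18 kg (varies). Hangs by the loop on a hook, 47 mm above the bench; lift 15 to 25 mm, then draw 50 mm along the stand's -x. Origin: centre of underside. May be absent.
- case2: a grey plastic bit case 36 mm thick (its x), 62 wide (y), 70 tall (z), with a rigid loop on top in its y-z plane: 44 mm wide outside, 20 thick, 118 mm high over the underside, opening 26 wide, 70 to 108 mm up. 0.18 kg (varies). Hangs by the loop on a hook, 47 mm above the bench; lift 15 to 25 mm, then draw 50 mm along the stand's -x. Origin: centre of underside. May be absent.
- bottle: a red bottle, 54 mm in diameter, 140 mm tall, standing on the bench; leave alone. Origin: centre of its underside.
- driver: a screwdriver lying on the bench; leave alone. Origin: under it, near its middle.
There are look-alikes about, which are no part of the job. What is shaped like the jar3 but pink is not meant.

How it is judged:
At the end, for the whole second after the job is handed in: Every reel, jar and case that is present stands inside the tote's walls, its underside within 7 mm of the tote's floor and its axis within 0.15 rad of upright, at rest (x of reel1 in the frame of tote between -0.064 and 0.064 m and y of reel1 in the frame of tote between -0.076 and 0.076 m and z of each of reel1, jar1, reel2, jar2, reel3, jar3, case1, case2 in the frame of tote below 0.012 m and angle between each of reel1, jar1, reel2, jar2, reel3, jar3, case1, case2's own z axis and vertical below 0.15 rad and linear speed of each of reel1, jar1, reel2, jar2, reel3, jar3, case1, case2 below 0.03 m/s and x of jar1 in the frame of tote between -0.066 and 0.066 m and y of jar1 in the frame of tote between -0.078 and 0.078 m and x of reel2 in the frame of tote between -0.064 and 0.064 m and y of reel2 in the frame of tote between -0.076 and 0.076 m and x of jar2 in the frame of tote between -0.066 and 0.066 m and y of jar2 in the frame of tote between -0.078 and 0.078 m and x of reel3 in the frame of tote between -0.064 and 0.064 m and y of reel3 in the frame of tote between -0.076 and 0.076 m and x of jar3 in the frame of tote between -0.066 and 0.066 m and y of jar3 in the frame of tote between -0.078 and 0.078 m and x of case1 in the frame of tote between -0.074 and 0.074 m and y of case1 in the frame of tote between -0.086 and 0.086 m and x of case2 in the frame of tote between -0.074 and 0.074 m and y of case2 in the frame of tote between -0.086 and 0.086 m); the robot touches nothing.
It fails at once if the bottle was disturbed (moved more than 50 mm) (distance of bottle from where it was at the start of the episode above 0.05 m).
It fails at once if the screwdriver was disturbed (moved more than 50 mm) (distance of driver from where it was at the start of the episode above 0.05 m).
Of reel1, reel2, reel3 only 2 to 3 are there at a start; the rules pass over those that are not, and their reading is None.
Of case1, case2 only 1 to 2 are there at a start; the rules pass over those that are not, and their reading is None.
At some moment in a run one of jar1, jar2, jar3 may be knocked a few centimetres aside while the robot is not near it.
It also fails if it takes over 210 s, if anything falls off the work surface, if the arm or the gripper's body presses on something with over 40 N, if the wrist force passes 120 N, or if a joint passes its speed limit or range.

## Working session

There is one attempt and no reset: what is moved stays moved. The work goes in short steps, Python scripts to look and compute and a shell command to move; the robot and the scene stay as the last step left them, time stands still between calls to the robot, and variables do not carry over. Pictures are saved under pics/ and viewed, and the job is handed in when it is done.

```bash
ls; mkdir -p pics; cat > h.py <<'E'
from cell import robot
import cv2, numpy as np
def snap(n,tag):
    d=robot.get_image(n); cv2.imwrite(f'pics/{tag}.png',d['img']); return d
def ray(d,u,v,z):
    K=np.array(d['intrinsics']);T=np.array(d['extrinsics'])
    r=T[:3,:3]@np.linalg.solve(K,[u,v,1.]); o=T[:3,3]
    return o+r*(z-o[2])/r[2]
def proj(d,p):
    K=np.array(d['intrinsics']);T=np.linalg.inv(np.array(d['extrinsics']))
    q=K@(T[:3,:3]@np.array(p)+T[:3,3]); return q[:2]/q[2]
E
python3 - <<'E'
from h import *
for n in('scene','top'):
    d=snap(n,n+'0'); print(n,np.round(d['intrinsics'],1).tolist(),np.round(d['extrinsics'],3).tolist())
for c in('top','scene'):
  for q in ['tote','rack','stand','reel1','jar1','case1','bottle','driver']:
    print(c,q,[(np.round(a['at'],3).tolist(),round(a['confidence'],2)) for a in robot.tip_of(c,q)])
print(robot.observe())
E
```

```text
pics
scene [[571.1, 0.0, 308.8], [0.0, 571.1, 238.6], [0.0, 0.0, 1.0]] [[0.78, 0.458, -0.427, 1.118], [0.626, -0.557, 0.546, -0.66], [0.012, -0.693, -0.721, 0.931], [0.0, 0.0, 0.0, 1.0]]
top [[556.4, 0.0, 329.1], [0.0, 556.4, 239.9], [0.0, 0.0, 1.0]] [[0.008, -0.986, 0.166, 0.434], [-1.0, -0.009, -0.005, -0.013], [0.006, -0.166, -0.986, 1.203], [0.0, 0.0, 0.0, 1.0]]
top tote [([0.498, 0.024, 0.002], 0.85), ([0.506, 0.3, 0.02], 0.28)]
top rack [([0.506, 0.298, 0.0], 0.64)]
top stand [([0.516, -0.302, 0.001], 0.64), ([0.688, -0.118, -0.004], 0.56)]
top reel1 [([0.592, 0.284, 0.011], 0.96), ([0.425, 0.315, 0.014], 0.77), ([0.505, 0.301, 0.019], 0.77)]
top jar1 [([0.731, 0.174, -0.0], 0.97), ([0.686, -0.116, -0.005], 0.71), ([0.672, 0.083, 0.004], 0.64), ([0.694, 0.021, 0.001], 0.58)]
top case1 [([0.524, -0.36, 0.047], 0.64), ([0.508, 0.3, -0.0], 0.33)]
top bottle [([0.741, -0.242, 0.0], 0.97), ([0.798, -0.015, -0.002], 0.55)]
top driver [([0.797, -0.021, -0.001], 0.85)]
scene tote [([0.499, 0.023, -0.005], 0.68), ([0.504, 0.298, -0.004], 0.4)]
scene rack [([0.507, 0.297, 0.0], 0.66)]
sc
[... 447 characters left out ...]
69)]
{'time': 0.9, 'joints': array([-1.31700873e+00,  2.40599249e-01,  5.00860470e-03,  1.33518180e+00,
        9.02592956e-06,  1.57081890e+00]), 'joint_vel': array([ 4.17842131e-04, -7.76754288e-04, -1.77437809e-03, -8.92582700e-04,
       -3.81737170e-05, -3.21793782e-04]), 'joint_torque': array([ 8.32996579e-05, -3.72195160e+01,  2.52694684e+01,  1.03401941e-03,
        1.23629702e-04,  5.42611630e-06]), 'ee_pos': array([ 0.12554144, -0.48399421,  0.23131013]), 'orientation': array([-3.14158363e+00, -2.38774579e-05, -1.31703130e+00]), 'force': array([ 0.5029742 , -0.2176954 , -0.48942191]), 'wrist_torque': array([-0.01574376,  0.04637998,  0.04506571]), 'finger_gap': 0.08537817719017257}
```

View pics/top0.png

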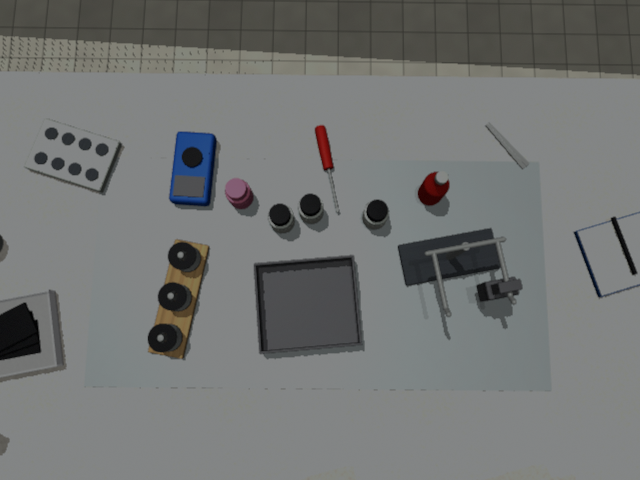

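View pics/scene0.png

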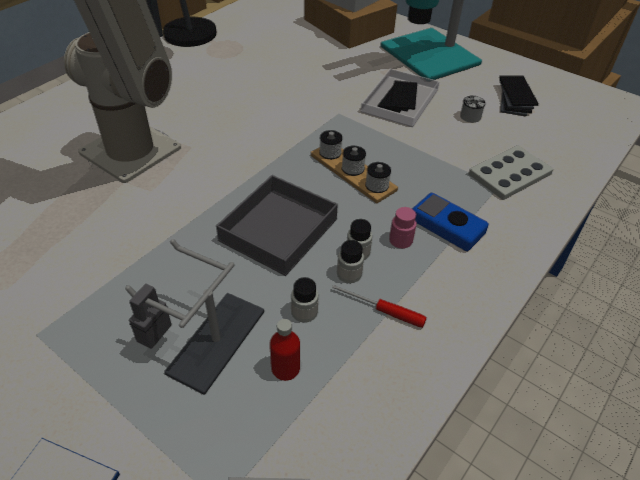

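The picture shows three reels on the left rack and one case on the stand's right hook. White jars are at about (281,217), (311,207) and (376,212), and the pink decoy is at (238,192). Next I'll refine the poses.

```bash
python3 - <<'E'
from h import *
d=snap('top','t1'); im=d['img']
a=cv2.resize(im[240:370,240:375],None,fx=4.4,fy=4.4,interpolation=cv2.INTER_CUBIC)
cv2.imwrite('pics/c1.png',cv2.convertScaleAbs(a,alpha=2))
a=cv2.resize(im[220:330,390:540],None,fx=4.4,fy=4.4,interpolation=cv2.INTER_CUBIC)
cv2.imwrite('pics/c2.png',cv2.convertScaleAbs(a,alpha=2))
for q in ['tote','rack']:
  for z in ([0.05] if q=='tote' else [0.015]):
    r=robot.regions_of('top',q)[0]; m=r['mask']; ys,xs=np.nonzero(m)
    P=np.array([ray(d,u,v,z)[:2] for u,v in zip(xs,ys)],np.float32)
    print(q,r['confidence'],cv2.minAreaRect(P))
for c in('top','scene'):
  d=robot.get_image(c)
  for q,z in (('reel1',.04),('jar1',.03),):
    for r in robot.regions_of(c,q):
      ys,xs=np.nonzero(r['mask']); print(c,q,round(r['confidence'],2),xs.min(),xs.max(),ys.min(),ys.max())
E
```

```text
tote 0.89 ((0.49569815397262573, 0.025861017405986786), (0.18593592941761017, 0.210365891456604), 5.397119522094727)
rack 0.68 ((0.5069323182106018, 0.29826536774635315), (0.0756504014134407, 0.24252215027809143), 79.60284423828125)
top reel1 0.88 148 182 323 351
top reel1 0.7 168 200 243 271
top reel1 0.57 159 191 282 310
top jar1 0.87 362 388 199 228
top jar1 0.73 268 293 203 232
top jar1 0.62 225 253 178 208
top jar1 0.57 298 323 193 223
scene reel1 0.98 365 390 162 192
scene reel1 0.81 342 365 146 175
scene reel1 0.62 319 342 129 158
scene jar1 0.74 347 371 219 258
scene jar1 0.71 291 317 277 321
scene jar1 0.69 388 415 206 247
scene jar1 0.67 337 364 240 282
scene jar1 0.22 319 341 130 158
```

View pics/c1.png

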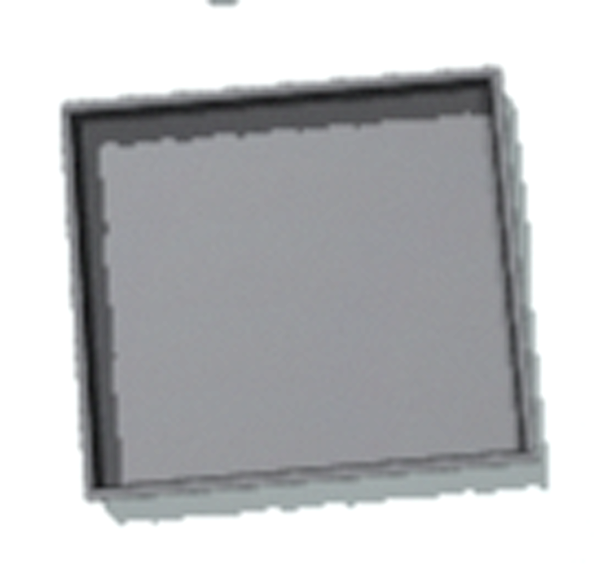

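View pics/c2.png

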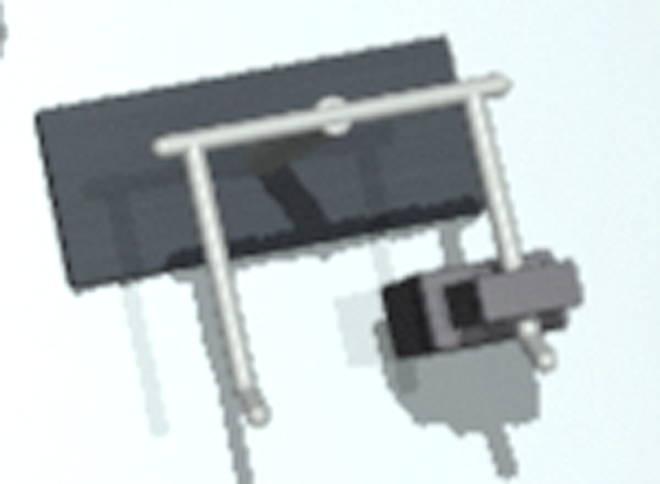

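```bash
python3 - <<'E'
from h import *
d=robot.get_image('top')
f=lambda x,y,ox,oy,z: ray(d,ox+x/4.4-.5,oy+y/4.4-.5,z)[:2]
t=[f(*p,240,240,.05) for p in [(62,103),(502,68),(533,455),(88,498)]]
print('tote c',np.mean(t,0)); 
for i in range(4):
  e=t[(i+1)%4]-t[i]; print(np.linalg.norm(e).round(4),np.degrees(np.arctan2(e[1],e[0])).round(2))
r=robot.regions_of('top','tote')[0]['mask']
g=[f(*p,390,220,.15) for p in [(165,146),(500,86),(195,155),(245,385),(257,413),(482,100),(513,260),(545,360)]]
for p in g: print(p.round(4))
def ang(a,b): e=b-a; return np.degrees(np.arctan2(e[1],e[0]))
print('crossbar',ang(g[1],g[0]),'arm',ang(g[3],g[2]),ang(g[6],g[5]))
# base plate
b=[f(*p,390,220,.005) for p in [(37,113),(445,38),(484,215),(75,290)]]
print('plate c',np.mean(b,0),[ang(b[1],b[0]),ang(b[2],b[3]),ang(b[3],b[0]),ang(b[2],b[1])],np.linalg.norm(b[3]-b[0]))
# case loop top corners z .165
for p in [(480,280),(575,258),(583,302),(485,320)]: print('loop',f(*p,390,220,.165).round(4))
s=robot.get_image('scene')
for p in [(.524,-.36,.165)]: print(proj(s,p),proj(d,p))
a=cv2.resize(s['img'][230:360,100:250],None,fx=4.4,fy=4.4,interpolation=cv2.INTER_CUBIC)
cv2.imwrite('pics/c3.png',cv2.convertScaleAbs(a,alpha=2))
E
```

```text
tote c [0.49571926 0.02601887]
0.2095 -84.89
0.1815 -175.4
0.2066 95.89
0.1843 5.49
[ 0.5878 -0.2059]
[ 0.6156 -0.3531]
[ 0.5839 -0.2189]
[ 0.4847 -0.238 ]
[ 0.4728 -0.2428]
[ 0.6093 -0.3449]
[ 0.5394 -0.3554]
[ 0.4964 -0.3672]
crossbar 100.71529307257981 arm 10.925362310893343 8.4970124507586
plate c [ 0.60071394 -0.27960862] [np.float64(101.0237861684057), np.float64(100.84637913826717), np.float64(11.33154087375988), np.float64(10.05636261345345)] 0.08940231380508148
loop [ 0.5292 -0.3361]
loop [ 0.539 -0.377]
loop [ 0.5202 -0.3795]
loop [ 0.5122 -0.3375]
[140.83354701 292.19750559] [511.48178725 286.03039153]
```

View pics/c3.png

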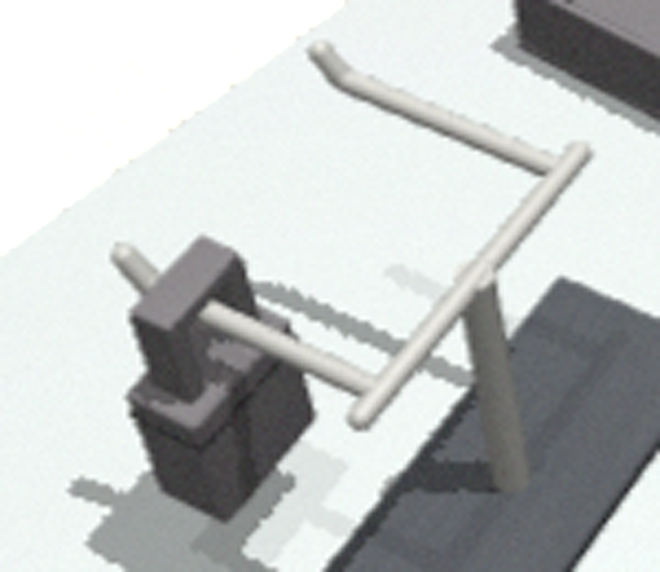

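```bash
python3 -m handwheel '[{"tx":0.015,"ty":0.04,"az":6,"claw":1},{"tx":0.015,"ty":0.04,"az":6},{"tx":0.015,"ty":0.04,"az":6},{"tx":0.015,"ty":0.04,"az":6},{"tx":0.015,"ty":0.04,"az":6},{"tx":0.015,"ty":0.04,"az":6},{"tx":0.015,"ty":0.04,"az":6},{"tx":0.015,"ty":0.04,"az":6},{"tx":0.015,"ty":0.04,"az":6},{"tx":0.015,"ty":0.04,"az":6},{"tx":0.015,"ty":0.04,"az":6},{"tx":0.015,"ty":0.04,"az":6},{"tx":0.015,"ty":0.04,"az":6},{"tx":0.015,"ty":0.04,"az":6},{"tx":0.015,"ty":0.04,"az":6},{"tx":0.015,"ty":0.04,"az":6},{"tx":0.015,"ty":0.04,"az":6},{"tx":0.015,"ty":0.04,"az":6},{"tx":0.015,"ty":0.04,"az":6},{"tx":0.015,"ty":0.04,"az":6}]' 40
```

```text
schema error: expected keys tx, ty, tz, ax, ay, az, claw
```

```bash
python3 -m handwheel '[{"tx":0.015,"ty":0.04,"tz":0,"ax":0,"ay":0,"az":6,"claw":1},{"tx":0.015,"ty":0.04,"tz":0,"ax":0,"ay":0,"az":6,"claw":1},{"tx":0.015,"ty":0.04,"tz":0,"ax":0,"ay":0,"az":6,"claw":1},{"tx":0.015,"ty":0.04,"tz":0,"ax":0,"ay":0,"az":6,"claw":1},{"tx":0.015,"ty":0.04,"tz":0,"ax":0,"ay":0,"az":6,"claw":1},{"tx":0.015,"ty":0.04,"tz":0,"ax":0,"ay":0,"az":6,"claw":1},{"tx":0.015,"ty":0.04,"tz":0,"ax":0,"ay":0,"az":6,"claw":1},{"tx":0.015,"ty":0.04,"tz":0,"ax":0,"ay":0,"az":6,"claw":1},{"tx":0.015,"ty":0.04,"tz":0,"ax":0,"ay":0,"az":6,"claw":1},{"tx":0.015,"ty":0.04,"tz":0,"ax":0,"ay":0,"az":6,"claw":1}]' 40
```

```text
time: 2.33
ee_pos: [0.2685, -0.0948, 0.2293]
orientation: [3.141, -0.008, -0.24]
force: [2.3, 0.3, 0.1]
finger_gap: 0.0854
```

```bash
python3 -m handwheel '[{"tx":0.0155,"ty":0.0408,"tz":0,"ax":0,"ay":0,"az":6,"claw":1},{"tx":0.0155,"ty":0.0408,"tz":0,"ax":0,"ay":0,"az":6,"claw":1},{"tx":0.0155,"ty":0.0408,"tz":0,"ax":0,"ay":0,"az":6,"claw":1},{"tx":0.0155,"ty":0.0408,"tz":0,"ax":0,"ay":0,"az":6,"claw":1},{"tx":0.0155,"ty":0.0408,"tz":0,"ax":0,"ay":0,"az":6,"claw":1},{"tx":0.0155,"ty":0.0408,"tz":-0.005,"ax":0,"ay":0,"az":6,"claw":1},{"tx":0.0155,"ty":0.0408,"tz":-0.01,"ax":0,"ay":0,"az":6,"claw":1},{"tx":0.0155,"ty":0.0408,"tz":-0.02,"ax":0,"ay":0,"az":6,"claw":1},{"tx":0.0155,"ty":0.0408,"tz":-0.03,"ax":0,"ay":0,"az":6,"claw":1},{"tx":0.0155,"ty":0.0408,"tz":-0.03,"ax":0,"ay":0,"az":6,"claw":1},{"tx":0,"ty":0,"tz":0,"ax":0,"ay":0,"az":0,"claw":1}]'; python3 - <<'E'
from h import *
print(robot.observe()['ee_pos'],robot.observe()['orientation'],robot.observe()['joints'])
E
```

```text
time: 3.25
ee_pos: [0.4079, 0.2853, 0.1545]
orientation: [3.139, -0.032, 0.879]
force: [0.2, 0.4, 0.6]
finger_gap: 0.0851
[0.40790703 0.28529602 0.15452254] [ 3.13897059 -0.03162271  0.87851737] [ 0.60669708  0.26045529 -0.17582003  1.10335495  0.00596303  1.29911043]
```

```bash
cat > go.py <<'E'
import sys
from h import *
from scipy.spatial.transform import Rotation as R
o=robot.observe()
x,y,z,yaw=map(float,sys.argv[1:5])
T=R.from_euler('xyz',[np.pi,0,np.radians(yaw)]); C=R.from_euler('xyz',o['orientation'])
d=np.array([x,y,z])-o['ee_pos']; rv=np.degrees((T*C.inv()).as_rotvec())
print('t',o['time'].__round__(2) if hasattr(o['time'],'__round__') else o['time'],'pos',o['ee_pos'].round(4),'d',d.round(4),'rot',rv.round(2),'gap',round(o['finger_gap'],4),'F',o['force'].round(1),'j',o['joints'].round(2))
E
python3 go.py 0.4233 0.3136 0.030 48
```

```text
t 3.25 pos [0.4079 0.2853 0.1545] d [ 0.0154  0.0283 -0.1245] rot [-1.27  1.3  -2.33] gap 0.0851 F [0.2 0.4 0.6] j [ 0.61  0.26 -0.18  1.1   0.01  1.3 ]
```

```bash
python3 -m handwheel '[{"tx":0.0077,"ty":0.0142,"tz":0,"ax":-0.6,"ay":0.6,"az":-1.2,"claw":1},{"tx":0.0077,"ty":0.0142,"tz":0,"ax":-0.7,"ay":0.7,"az":-1.1,"claw":1},{"tx":0,"ty":0,"tz":0,"ax":0,"ay":0,"az":0,"claw":1}]'; python3 go.py 0.4233 0.3136 0.030 48
python3 - <<'E'
from h import *
snap('top','g1'); s=snap('scene','g2')
E
```

```text
time: 3.5
ee_pos: [0.4214, 0.3146, 0.151]
orientation: [-3.14, 0.01, 0.838]
force: [0.5, -0.3, 0.1]
finger_gap: 0.0852
t 3.5 pos [0.4214 0.3146 0.151 ] d [ 0.0019 -0.001  -0.121 ] rot [ 0.38 -0.43 -0.  ] gap 0.0852 F [ 0.5 -0.3  0.1] j [ 0.64  0.35 -0.06  1.17 -0.    1.37]
```

View pics/g2.png

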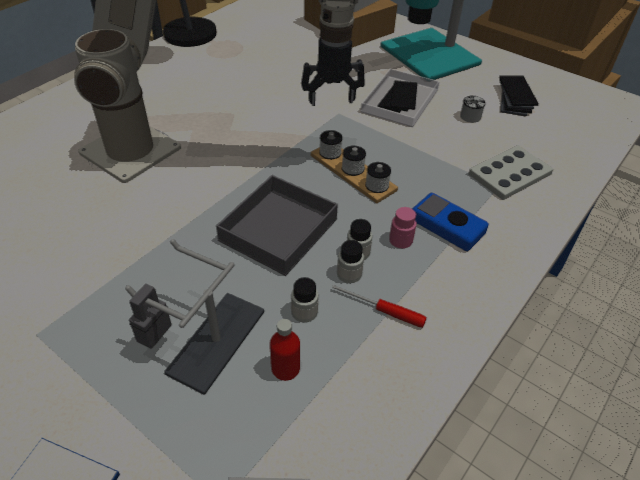

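The open gripper hangs above the first reel, fingers around (335,90) in the scene view. I'll go down.

```bash
python3 -m handwheel '[{"tx":0.001,"ty":-0.0005,"tz":-0.02,"ax":0.2,"ay":-0.2,"az":0,"claw":1},{"tx":0.001,"ty":0,"tz":-0.02,"ax":0.2,"ay":-0.2,"az":0,"claw":1},{"tx":0,"ty":0,"tz":-0.02,"ax":0,"ay":0,"az":0,"claw":1},{"tx":0,"ty":0,"tz":-0.02,"ax":0,"ay":0,"az":0,"claw":1},{"tx":0,"ty":0,"tz":-0.02,"ax":0,"ay":0,"az":0,"claw":1},{"tx":0,"ty":0,"tz":-0.02,"ax":0,"ay":0,"az":0,"claw":1},{"tx":0,"ty":0,"tz":0,"ax":0,"ay":0,"az":0,"claw":1}]'; python3 go.py 0.4233 0.3136 0.030 48
```

```text
time: 4.18
ee_pos: [0.4213, 0.3042, 0.0349]
orientation: [3.138, -0.009, 0.831]
force: [-0.4, -0.3, -0.3]
finger_gap: 0.0855
t 4.18 pos [0.4213 0.3042 0.0349] d [ 0.002   0.0094 -0.0049] rot [-0.26  0.5   0.4 ] gap 0.0855 F [-0.4 -0.3 -0.3] j [ 0.63  0.44 -0.26  0.86 -0.    1.37]
```

```bash
python3 -m handwheel '[{"tx":0.001,"ty":0.005,"tz":-0.002,"ax":-0.1,"ay":0.2,"az":0.2,"claw":1},{"tx":0.001,"ty":0.004,"tz":-0.003,"ax":-0.1,"ay":0.2,"az":0.2,"claw":1},{"tx":0,"ty":0,"tz":0,"ax":0,"ay":0,"az":0,"claw":1}]'; python3 go.py 0.4233 0.3136 0.030 48
```

```text
time: 4.43
ee_pos: [0.4236, 0.3119, 0.0328]
orientation: [3.141, -0.003, 0.836]
force: [0.2, -0.2, 0.6]
finger_gap: 0.0853
t 4.43 pos [0.4236 0.3119 0.0328] d [-0.0003  0.0017 -0.0028] rot [-0.1   0.16  0.13] gap 0.0853 F [ 0.2 -0.2  0.6] j [ 0.63  0.46 -0.24  0.87 -0.    1.37]
```

```bash
python3 -m handwheel '[{"tx":0,"ty":0,"tz":0,"ax":0,"ay":0,"az":0,"claw":0},{"tx":0,"ty":0,"tz":0,"ax":0,"ay":0,"az":0,"claw":0},{"tx":0,"ty":0,"tz":0,"ax":0,"ay":0,"az":0,"claw":0},{"tx":0,"ty":0,"tz":0,"ax":0,"ay":0,"az":0,"claw":0},{"tx":0,"ty":0,"tz":0,"ax":0,"ay":0,"az":0,"claw":0},{"tx":0,"ty":0,"tz":0,"ax":0,"ay":0,"az":0,"claw":0}]' 40; python3 go.py 0.4233 0.3136 0.18 48
```

```text
time: 4.93
ee_pos: [0.4255, 0.3136, 0.0366]
orientation: [3.139, -0.009, 0.836]
force: [-0.3, 0.0, -2.6]
finger_gap: 0.0576
t 4.93 pos [0.4255 0.3136 0.0366] d [-0.0022 -0.      0.1434] rot [-0.29  0.45  0.09] gap 0.0576 F [-0.3  0.  -2.6] j [ 0.64  0.46 -0.23  0.87 -0.    1.37]
```

```bash
python3 -m handwheel '[{"tx":0,"ty":0.001,"tz":0.015,"ax":0,"ay":0,"az":0,"claw":0},{"tx":0,"ty":0.001,"tz":0.015,"ax":0,"ay":0,"az":0,"claw":0},{"tx":0,"ty":0.001,"tz":0.015,"ax":0,"ay":0,"az":0,"claw":0},{"tx":0,"ty":0,"tz":0.02,"ax":0,"ay":0,"az":0,"claw":0},{"tx":0,"ty":0,"tz":0.02,"ax":0,"ay":0,"az":0,"claw":0},{"tx":0,"ty":0,"tz":0.01,"ax":0,"ay":0,"az":0,"claw":0},{"tx":0,"ty":0,"tz":0,"ax":0,"ay":0,"az":0,"claw":0}]'; python3 go.py 0.4809 0.0893 0.12 5.2
python3 - <<'E'
from h import *
snap('top','g3'); s=snap('scene','g4')
E
```

```text
time: 5.52
ee_pos: [0.4219, 0.3135, 0.1304]
orientation: [3.14, 0.003, 0.836]
force: [0.0, 0.4, -2.9]
finger_gap: 0.0576
t 5.52 pos [0.4219 0.3135 0.1304] d [ 0.059  -0.2242 -0.0104] rot [  0.14  -0.1  -42.71] gap 0.0576 F [ 0.   0.4 -2.9] j [ 0.64  0.36 -0.1   1.11 -0.    1.37]
```

View pics/g4.png

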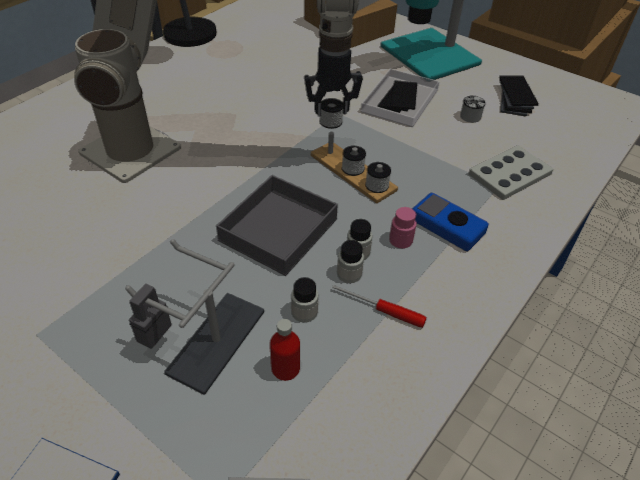

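The reel hangs upright at (331,115), clear above its spindle. I'll take it to the tote.

```bash
python3 -m handwheel '[{"tx":0.0074,"ty":-0.02,"tz":0.004,"ax":0,"ay":0,"az":-5,"claw":0},{"tx":0.0074,"ty":-0.029,"tz":0,"ax":0,"ay":0,"az":-5.4,"claw":0},{"tx":0.0074,"ty":-0.029,"tz":0,"ax":0,"ay":0,"az":-5.4,"claw":0},{"tx":0.0074,"ty":-0.029,"tz":0,"ax":0,"ay":0,"az":-5.4,"claw":0},{"tx":0.0074,"ty":-0.029,"tz":0,"ax":0,"ay":0,"az":-5.4,"claw":0},{"tx":0.0074,"ty":-0.029,"tz":0,"ax":0,"ay":0,"az":-5.4,"claw":0},{"tx":0.0074,"ty":-0.029,"tz":0,"ax":0,"ay":0,"az":-5.4,"claw":0},{"tx":0.0074,"ty":-0.02,"tz":0,"ax":0,"ay":0,"az":-5.4,"claw":0},{"tx":0,"ty":-0.01,"tz":0,"ax":0,"ay":0,"az":0,"claw":0},{"tx":0,"ty":0,"tz":0,"ax":0,"ay":0,"az":0,"claw":0}]'; python3 go.py 0.4809 0.0893 0.029 5.2
```

```text
time: 6.45
ee_pos: [0.4715, 0.078, 0.1175]
orientation: [3.14, 0.028, 0.06]
force: [0.1, 0.3, -3.4]
finger_gap: 0.0577
t 6.45 pos [0.4715 0.078  0.1175] d [ 0.0094  0.0113 -0.0885] rot [ 0.19 -1.61  1.78] gap 0.0577 F [ 0.1  0.3 -3.4] j [ 0.16  0.3  -0.22  1.07  0.    1.67]
```

```bash
python3 -m handwheel '[{"tx":0.005,"ty":0.006,"tz":0,"ax":0.1,"ay":-0.8,"az":0.9,"claw":0},{"tx":0.004,"ty":0.005,"tz":-0.01,"ax":0.1,"ay":-0.8,"az":0.9,"claw":0},{"tx":0.001,"ty":0.001,"tz":-0.015,"ax":0,"ay":0,"az":0,"claw":0},{"tx":0.001,"ty":0.001,"tz":-0.015,"ax":0,"ay":0,"az":0,"claw":0},{"tx":0,"ty":0,"tz":0,"ax":0,"ay":0,"az":0,"claw":0}]'; python3 go.py 0.4809 0.0893 0.029 5.2
```

```text
time: 6.87
ee_pos: [0.4817, 0.0975, 0.0743]
orientation: [-3.137, -0.001, 0.107]
force: [0.1, -0.5, -3.6]
finger_gap: 0.0574
t 6.87 pos [0.4817 0.0975 0.0743] d [-0.0008 -0.0082 -0.0453] rot [-0.26  0.05 -0.9 ] gap 0.0574 F [ 0.1 -0.5 -3.6] j [ 0.2   0.35 -0.28  0.94  0.    1.66]
```

```bash
python3 -m handwheel '[{"tx":-0.0005,"ty":-0.004,"tz":-0.002,"ax":-0.1,"ay":0,"az":-0.5,"claw":0},{"tx":0,"ty":-0.003,"tz":-0.003,"ax":-0.1,"ay":0,"az":-0.4,"claw":0},{"tx":0,"ty":0,"tz":-0.005,"ax":0,"ay":0,"az":0,"claw":0},{"tx":0,"ty":0,"tz":0,"ax":0,"ay":0,"az":0,"claw":0},{"tx":0,"ty":0,"tz":0,"ax":0,"ay":0,"az":0,"claw":0}]'; python3 go.py 0.4809 0.0893 0.029 5.2
```

```text
time: 7.28
ee_pos: [0.4829, 0.0922, 0.0698]
orientation: [3.138, -0.008, 0.099]
force: [0.7, -0.1, -2.6]
finger_gap: 0.0577
t 7.28 pos [0.4829 0.0922 0.0698] d [-0.002  -0.0029 -0.0408] rot [ 0.17  0.47 -0.45] gap 0.0577 F [ 0.7 -0.1 -2.6] j [ 0.19  0.35 -0.29  0.92 -0.    1.66]
```

```bash
python3 -m handwheel '[{"tx":-0.001,"ty":-0.0015,"tz":-0.01,"ax":0,"ay":0.2,"az":-0.3,"claw":0},{"tx":-0.001,"ty":-0.001,"tz":-0.01,"ax":0,"ay":0.2,"az":-0.2,"claw":0},{"tx":0,"ty":0,"tz":-0.008,"ax":0,"ay":0,"az":0,"claw":0},{"tx":0,"ty":0,"tz":-0.004,"ax":0,"ay":0,"az":0,"claw":0}]'; python3 go.py 0.4809 0.0893 0.029 5.2
```

```text
time: 7.62
ee_pos: [0.4899, 0.0827, 0.0471]
orientation: [3.12, -0.022, 0.085]
force: [-3.5, -2.1, 4.4]
finger_gap: 0.0568
t 7.62 pos [0.4899 0.0827 0.0471] d [-0.009   0.0066 -0.0181] rot [1.09 1.38 0.32] gap 0.0568 F [-3.5 -2.1  4.4] j [ 0.18  0.38 -0.32  0.85 -0.02  1.67]
```

```bash
python3 - <<'E'
from h import *
d=snap('top','g5'); s=snap('scene','g6')
a=cv2.resize(s['img'][60:300,180:420],None,fx=2.4,fy=2.4,interpolation=cv2.INTER_CUBIC)
b=cv2.resize(d['img'][180:420,200:440],None,fx=2.4,fy=2.4,interpolation=cv2.INTER_CUBIC)
cv2.imwrite('pics/g7.png',cv2.convertScaleAbs(a,alpha=2))
cv2.imwrite('pics/g8.png',cv2.convertScaleAbs(b,alpha=2))
E
python3 go.py 0.4809 0.0893 0.029 5.2
```

```text
t 7.72 pos [0.49   0.0826 0.0469] d [-0.0091  0.0067 -0.0179] rot [1.1  1.38 0.32] gap 0.0563 F [-0.1 -4.   5.5] j [ 0.18  0.38 -0.32  0.85 -0.02  1.67]
```

View pics/g7.png

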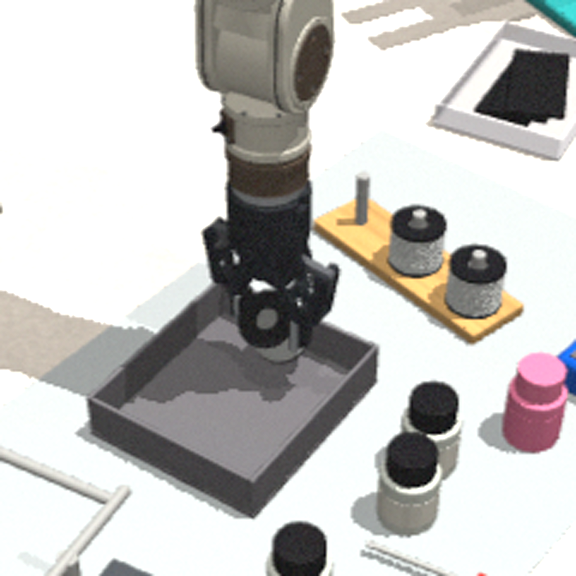

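View pics/g8.png

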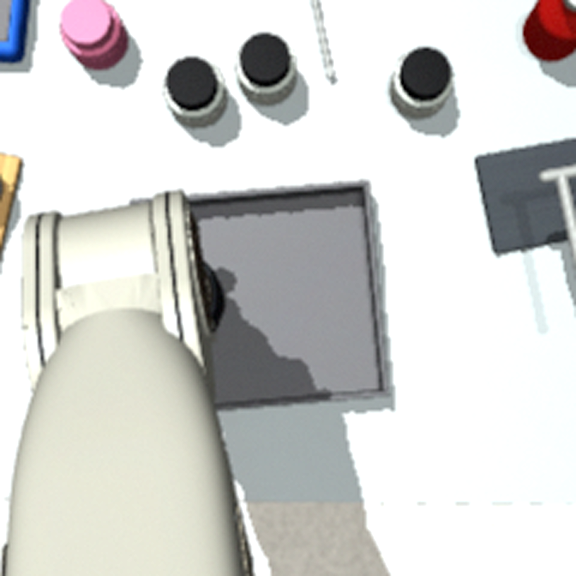

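The reel's underside caught the left wall's rim, because y had overshot. It has pivoted in the jaws, with its top leaning towards -y. I'll lift it and measure the tilt.

```bash
python3 -m handwheel '[{"tx":0,"ty":-0.004,"tz":0.01,"ax":0,"ay":0,"az":0,"claw":0},{"tx":0,"ty":-0.006,"tz":0.02,"ax":0,"ay":0,"az":0,"claw":0},{"tx":0,"ty":-0.01,"tz":0.02,"ax":0,"ay":0,"az":0,"claw":0},{"tx":0,"ty":-0.02,"tz":0.02,"ax":0.4,"ay":0.4,"az":0,"claw":0},{"tx":0,"ty":-0.02,"tz":0.02,"ax":0.4,"ay":0.5,"az":0,"claw":0},{"tx":0,"ty":-0.01,"tz":0,"ax":0.3,"ay":0.5,"az":0,"claw":0},{"tx":0,"ty":0,"tz":0,"ax":0,"ay":0,"az":0,"claw":0},{"tx":0,"ty":0,"tz":0,"ax":0,"ay":0,"az":0,"claw":0}]' 60; python3 - <<'E'
from h import *
d=snap('top','g9'); s=snap('scene','g10')
a=cv2.resize(s['img'][60:260,180:380],None,fx=3,fy=3,interpolation=cv2.INTER_CUBIC)
cv2.imwrite('pics/g11.png',cv2.convertScaleAbs(a,alpha=2.5))
E
python3 go.py 0.4867 0.0251 0.029 5.2
```

```text
time: 8.38
ee_pos: [0.4887, 0.0104, 0.1432]
orientation: [-3.139, 0.0, 0.089]
force: [-0.1, 0.5, -2.8]
finger_gap: 0.0558
t 8.48 pos [0.488  0.011  0.1422] d [-0.0013  0.0141 -0.1132] rot [-0.13 -0.15  0.03] gap 0.0558 F [ 0.5 -0.1 -3. ] j [ 0.02  0.28 -0.19  1.11  0.    1.5 ]
```

View pics/g11.png

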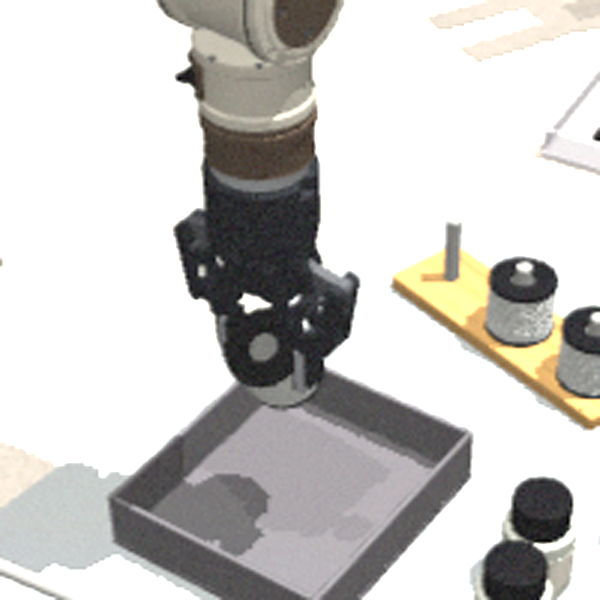

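```bash
cat > ov.py <<'E'
from h import *
from scipy.spatial.transform import Rotation as R
o=robot.observe(); s=robot.get_image('scene')
P=o['ee_pos']; Rt=R.from_euler('xyz',o['orientation'])
g=P-Rt.as_matrix()[:,2]*0.022
jaw=Rt.as_matrix()[:,0]
im=cv2.convertScaleAbs(cv2.resize(s['img'][100:220,230:350],None,fx=4,fy=4,interpolation=cv2.INTER_CUBIC),alpha=2.5)
import sys
outs=[]
for th in [35,50,65]:
  c=im.copy()
  Q=R.from_rotvec(np.radians(th)*np.array([1,0,0])*np.sign(jaw[0]))
  for h,col in((-0.035,(0,0,255)),(0.015,(0,255,0))):
    t=np.linspace(0,2*np.pi,60)
    pts=[proj(s,g+Q.apply([.029*np.cos(a),.029*np.sin(a),h])) for a in t]
    pts=[((p-[230,100]+.5)*4).astype(int) for p in pts]
    cv2.polylines(c,[np.array(pts)],True,col,1)
  cv2.putText(c,str(th),(5,30),0,1,(255,0,0),2); outs.append(c[100:,60:320])
cv2.imwrite('pics/%s.png'%sys.argv[1],np.hstack(outs))
E
python3 ov.py o1
```

```text
(no output)
```

View pics/o1.png

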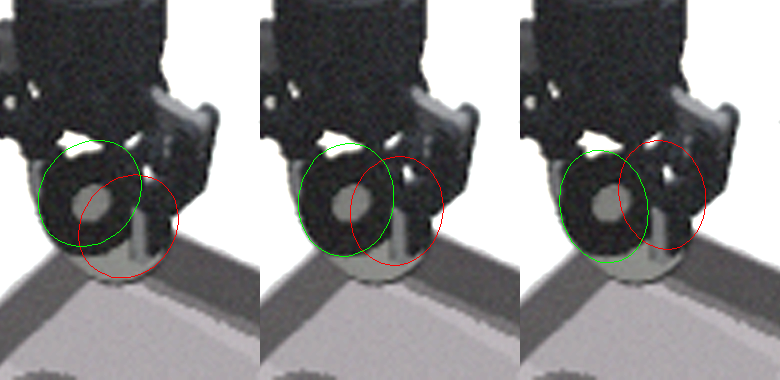

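```bash
python3 -m handwheel '[{"tx":0,"ty":0,"tz":0,"ax":-6,"ay":-0.5,"az":0,"claw":0},{"tx":0,"ty":0,"tz":0,"ax":-6,"ay":-0.5,"az":0,"claw":0},{"tx":0,"ty":0,"tz":0,"ax":-6,"ay":-0.5,"az":0,"claw":0},{"tx":0,"ty":0,"tz":0,"ax":-6,"ay":-0.5,"az":0,"claw":0},{"tx":0,"ty":0,"tz":0,"ax":-6,"ay":-0.5,"az":0,"claw":0},{"tx":0,"ty":0,"tz":0,"ax":0,"ay":0,"az":0,"claw":0},{"tx":0,"ty":0,"tz":0,"ax":0,"ay":0,"az":0,"claw":0}]'; python3 - <<'E'
from h import *
d=snap('top','g12'); s=snap('scene','g13')
a=cv2.resize(s['img'][60:260,180:380],None,fx=3,fy=3,interpolation=cv2.INTER_CUBIC)
cv2.imwrite('pics/g14.png',cv2.convertScaleAbs(a,alpha=2.5))
E
python3 go.py 0.4867 0.014 0.029 5.2
```

```text
time: 9.12
ee_pos: [0.4854, 0.016, 0.1377]
orientation: [2.6, 0.007, 0.095]
force: [1.0, 0.0, -2.7]
finger_gap: 0.0557
t 9.22 pos [0.4854 0.0147 0.1381] d [ 0.0013 -0.0007 -0.1091] rot [30.9   2.45 -0.17] gap 0.0557 F [-0.5  0.3 -2.9] j [ 0.35  0.38 -0.18  1.17 -0.52  1.86]
```

View pics/g14.png

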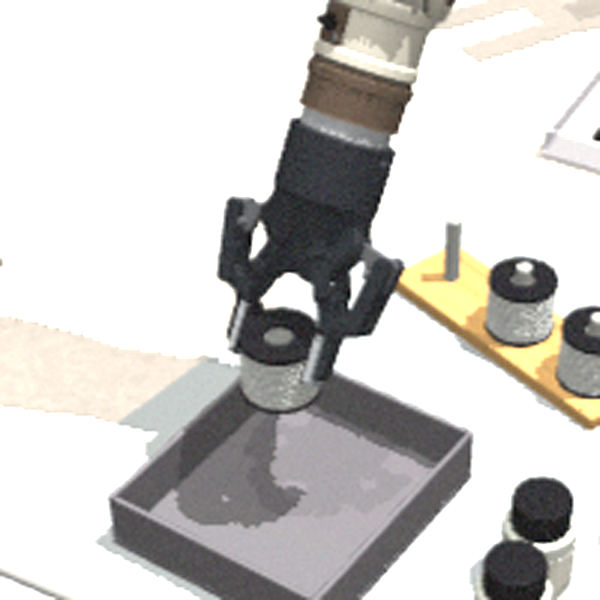

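The reel is nearly upright again at (278,360). I'll lower it into the middle slot.

```bash
python3 -m handwheel '[{"tx":0,"ty":0,"tz":-0.015,"ax":0,"ay":0,"az":0,"claw":0},{"tx":0,"ty":0,"tz":-0.015,"ax":0,"ay":0,"az":0,"claw":0},{"tx":0,"ty":0,"tz":-0.015,"ax":0,"ay":0,"az":0,"claw":0},{"tx":0,"ty":0,"tz":-0.015,"ax":0,"ay":0,"az":0,"claw":0},{"tx":0,"ty":0,"tz":-0.01,"ax":0,"ay":0,"az":0,"claw":0},{"tx":0,"ty":0,"tz":-0.005,"ax":0,"ay":0,"az":0,"claw":0},{"tx":0,"ty":0,"tz":0,"ax":0,"ay":0,"az":0,"claw":0}]';python3 go.py 0.4867 0.014 0.029 5.2
```

```text
time: 9.8
ee_pos: [0.4881, 0.01, 0.0644]
orientation: [2.613, -0.005, 0.079]
force: [0.4, -1.0, -2.4]
finger_gap: 0.0558
t 9.8 pos [0.4881 0.01   0.0644] d [-0.0014  0.004  -0.0354] rot [30.13  2.84  0.73] gap 0.0558 F [ 0.4 -1.  -2.4] j [ 0.33  0.46 -0.27  0.98 -0.51  1.86]
```

```bash
python3 -m handwheel '[{"tx":-0.0005,"ty":0.003,"tz":-0.01,"ax":0,"ay":0,"az":0,"claw":0},{"tx":-0.0005,"ty":0.002,"tz":-0.01,"ax":0,"ay":0,"az":0,"claw":0},{"tx":0,"ty":0.001,"tz":-0.007,"ax":0,"ay":0,"az":0,"claw":0},{"tx":0,"ty":0.001,"tz":-0.003,"ax":0,"ay":0,"az":0,"claw":0}]';python3 go.py 0.4867 0.014 0.029 5.2;  python3 -m handwheel '[{"tx":0,"ty":0,"tz":-0.003,"ax":0,"ay":0,"az":0,"claw":0},{"tx":0,"ty":0,"tz":-0.003,"ax":0,"ay":0,"az":0,"claw":0}]'; python3 - <<'E'
from h import *
s=snap('scene','g15')
a=cv2.resize(s['img'][60:260,180:380],None,fx=3,fy=3,interpolation=cv2.INTER_CUBIC)
cv2.imwrite('pics/g16.png',cv2.convertScaleAbs(a,alpha=2.5))
E
```

```text
time: 10.13
ee_pos: [0.4893, 0.0165, 0.0347]
orientation: [2.616, -0.011, 0.075]
force: [-0.5, 0.1, -3.1]
finger_gap: 0.0558
t 10.13 pos [0.4893 0.0165 0.0347] d [-0.0026 -0.0025 -0.0057] rot [29.93  3.13  1.06] gap 0.0558 F [-0.5  0.1 -3.1] j [ 0.34  0.51 -0.29  0.91 -0.51  1.88]
time: 10.3
ee_pos: [0.4893, 0.017, 0.0278]
orientation: [2.617, -0.011, 0.076]
force: [1.0, -1.2, -3.0]
finger_gap: 0.056
```

View pics/g16.png

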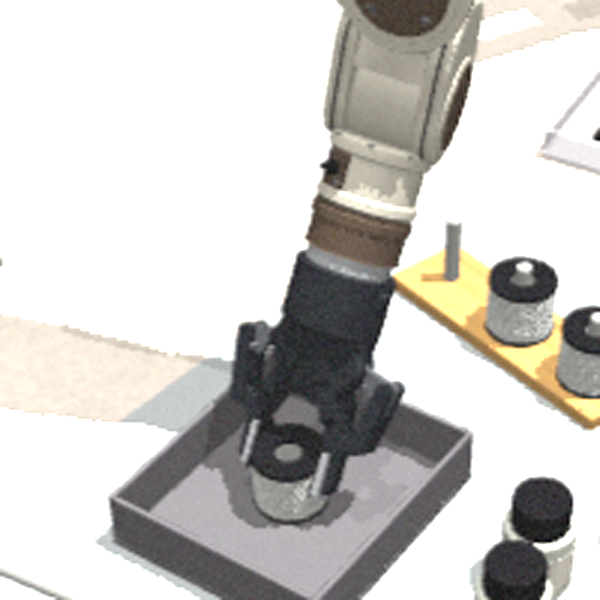

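Not in contact yet, so I'll keep lowering in small steps.

```bash
python3 -m handwheel '[{"tx":0,"ty":0,"tz":-0.003,"ax":0,"ay":0,"az":0,"claw":0},{"tx":0,"ty":0,"tz":-0.003,"ax":0,"ay":0,"az":0,"claw":0}]';  python3 -m handwheel '[{"tx":0,"ty":0,"tz":-0.002,"ax":0,"ay":0,"az":0,"claw":0},{"tx":0,"ty":0,"tz":-0.002,"ax":0,"ay":0,"az":0,"claw":0}]'
```

```text
time: 10.52
ee_pos: [0.4893, 0.0175, 0.0253]
orientation: [2.613, -0.011, 0.079]
force: [-14.5, 11.9, 33.8]
finger_gap: 0.0561
time: 10.68
ee_pos: [0.4892, 0.0174, 0.0257]
orientation: [2.609, -0.012, 0.082]
force: [-4.5, 3.5, 7.2]
finger_gap: 0.0562
```

```bash
python3 -m handwheel '[{"tx":0,"ty":0,"tz":0.001,"ax":0,"ay":0,"az":0,"claw":0.9},{"tx":0,"ty":0,"tz":0,"ax":0,"ay":0,"az":0,"claw":1},{"tx":0,"ty":0,"tz":0,"ax":0,"ay":0,"az":0,"claw":1},{"tx":0,"ty":0,"tz":0,"ax":0,"ay":0,"az":0,"claw":1},{"tx":0,"ty":0,"tz":0,"ax":0,"ay":0,"az":0,"claw":1}]';  python3 -m handwheel '[{"tx":0,"ty":0.005,"tz":0.01,"ax":0,"ay":0,"az":0,"claw":1},{"tx":0,"ty":0.005,"tz":0.01,"ax":0,"ay":0,"az":0,"claw":1},{"tx":0,"ty":0.005,"tz":0.02,"ax":0,"ay":0,"az":0,"claw":1},{"tx":0,"ty":0.01,"tz":0.03,"ax":3,"ay":0,"az":0,"claw":1},{"tx":0,"ty":0.02,"tz":0.03,"ax":6,"ay":0,"az":0,"claw":1},{"tx":0,"ty":0.03,"tz":0.02,"ax":6,"ay":0,"az":4,"claw":1},{"tx":0,"ty":0.03,"tz":0,"ax":6,"ay":0,"az":6,"claw":1},{"tx":0,"ty":0.03,"tz":0,"ax":6,"ay":0,"az":6,"claw":1},{"tx":0,"ty":0.03,"tz":0,"ax":0,"ay":0,"az":6,"claw":1},{"tx":0,"ty":0.03,"tz":0,"ax":0,"ay":0,"az":6,"claw":1},{"tx":0,"ty":0,"tz":0,"ax":0,"ay":0,"az":0,"claw":1},{"tx":0,"ty":0,"tz":0,"ax":0,"ay":0,"az":0,"claw":1}]'; python3 - <<'E'
from h import *
s=snap('scene','g17'); d=snap('top','g18')
a=cv2.resize(s['img'][60:260,180:380],None,fx=3,fy=3,interpolation=cv2.INTER_CUBIC)
cv2.imwrite('pics/g19.png',cv2.convertScaleAbs(a,alpha=2.5))
for c in('top','scene'):
  print(c,[(np.round(a['at'],3).tolist(),round(a['confidence'],2)) for a in robot.tip_of(c,'reel1')])
E
python3 go.py 0.507 0.298 0.12 48
```

```text
time: 11.1
ee_pos: [0.4918, 0.0179, 0.0293]
orientation: [2.607, -0.019, 0.083]
force: [-0.0, 0.4, -0.7]
finger_gap: 0.0856
time: 12.1
ee_pos: [0.4918, 0.2189, 0.156]
orientation: [3.044, -0.088, 0.536]
force: [-0.6, -1.0, -0.8]
finger_gap: 0.0859
top [([0.489, 0.03, 0.002], 0.77), ([0.589, 0.285, 0.017], 0.59)]
scene [([0.597, 0.285, 0.016], 0.81), ([0.504, 0.296, 0.016], 0.73), ([0.487, 0.029, 0.004], 0.62)]
t 12.3 pos [0.4917 0.2175 0.1555] d [ 0.0153  0.0805 -0.0355] rot [ 1.17  7.39 17.62] gap 0.085 F [0.2 0.4 0.8] j [ 0.47  0.29 -0.14  1.05 -0.09  1.5 ]
```

View pics/g19.png

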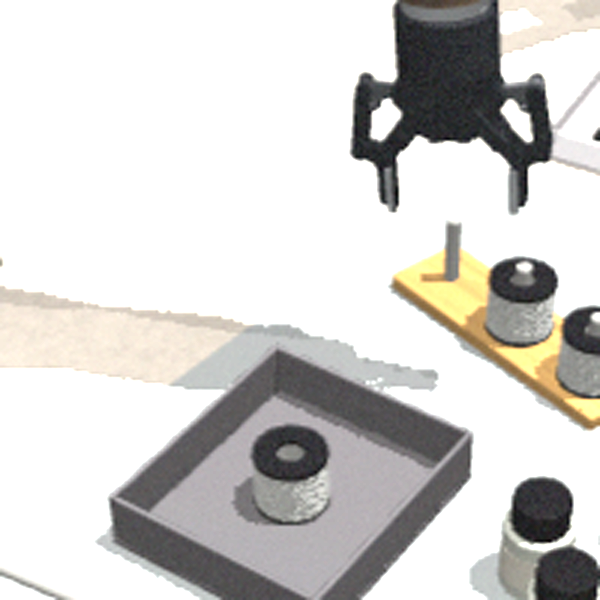

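View pics/g18.png

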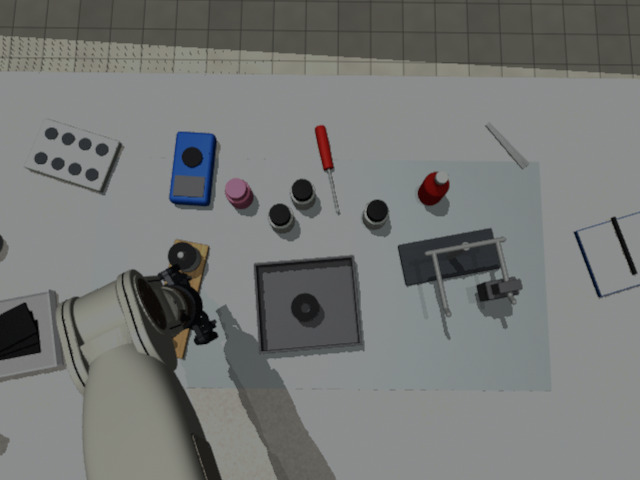

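Reel 1 stands upright near (305,307) in the top view. One jar has been knocked to (303,192), so I'll look at it again before picking. The middle reel comes next.

```bash
python3 -m handwheel '[{"tx":0.004,"ty":0.02,"tz":0,"ax":0.3,"ay":1.8,"az":4.4,"claw":1},{"tx":0.004,"ty":0.02,"tz":0,"ax":0.3,"ay":1.8,"az":4.4,"claw":1},{"tx":0.004,"ty":0.02,"tz":0,"ax":0.3,"ay":1.8,"az":4.4,"claw":1},{"tx":0.003,"ty":0.02,"tz":0,"ax":0.3,"ay":1.9,"az":4.4,"claw":1},{"tx":0,"ty":0,"tz":-0.01,"ax":0,"ay":0,"az":0,"claw":1},{"tx":0,"ty":0,"tz":-0.02,"ax":0,"ay":0,"az":0,"claw":1},{"tx":0,"ty":0,"tz":0,"ax":0,"ay":0,"az":0,"claw":1}]';python3 go.py 0.507 0.298 0.030 48
```

```text
time: 12.88
ee_pos: [0.5072, 0.2931, 0.1224]
orientation: [-3.139, 0.007, 0.838]
force: [-1.0, -0.7, -1.4]
finger_gap: 0.0852
t 12.88 pos [0.5072 0.2931 0.1224] d [-0.0002  0.0049 -0.0924] rot [ 0.21 -0.4  -0.03] gap 0.0852 F [-1.  -0.7 -1.4] j [0.52 0.48 0.06 1.16 0.   1.26]
```

```bash
python3 -m handwheel '[{"tx":0,"ty":0.003,"tz":-0.015,"ax":0,"ay":0,"az":0,"claw":1},{"tx":0,"ty":0.003,"tz":-0.02,"ax":0,"ay":0,"az":0,"claw":1},{"tx":0,"ty":0.002,"tz":-0.02,"ax":0,"ay":0,"az":0,"claw":1},{"tx":0,"ty":0.002,"tz":-0.02,"ax":0,"ay":0,"az":0,"claw":1},{"tx":0,"ty":0,"tz":-0.01,"ax":0,"ay":0,"az":0,"claw":1},{"tx":0,"ty":0,"tz":0,"ax":0,"ay":0,"az":0,"claw":1}]';python3 go.py 0.507 0.298 0.030 48
```

```text
time: 13.38
ee_pos: [0.5072, 0.2966, 0.0359]
orientation: [-3.141, 0.01, 0.826]
force: [-0.3, -0.4, -0.1]
finger_gap: 0.0854
t 13.38 pos [0.5072 0.2966 0.0359] d [-0.0002  0.0014 -0.0059] rot [ 0.42 -0.39  0.67] gap 0.0854 F [-0.3 -0.4 -0.1] j [ 0.53  0.57 -0.04  0.98 -0.    1.28]
```

```bash
python3 -m handwheel '[{"tx":0,"ty":0.001,"tz":-0.003,"ax":0.2,"ay":-0.2,"az":0,"claw":0},{"tx":0,"ty":0,"tz":-0.003,"ax":0.2,"ay":-0.2,"az":0,"claw":0},{"tx":0,"ty":0,"tz":0,"ax":0,"ay":0,"az":0,"claw":0},{"tx":0,"ty":0,"tz":0,"ax":0,"ay":0,"az":0,"claw":0},{"tx":0,"ty":0,"tz":0,"ax":0,"ay":0,"az":0,"claw":0},{"tx":0,"ty":0,"tz":0,"ax":0,"ay":0,"az":0,"claw":0}]' 60;python3 go.py 0.507 0.298 0.030 48
```

```text
time: 13.88
ee_pos: [0.5088, 0.2966, 0.0335]
orientation: [3.14, -0.004, 0.823]
force: [-0.2, -0.3, -2.5]
finger_gap: 0.0574
t 13.88 pos [0.5088 0.2966 0.0335] d [-0.0018  0.0014 -0.0035] rot [-0.11  0.26  0.86] gap 0.0574 F [-0.2 -0.3 -2.5] j [ 0.53  0.56 -0.05  0.95 -0.    1.28]
```

```bash
python3 -m handwheel '[{"tx":0,"ty":0,"tz":0.015,"ax":0,"ay":0,"az":0,"claw":0},{"tx":0,"ty":0,"tz":0.015,"ax":0,"ay":0,"az":0,"claw":0},{"tx":0,"ty":0,"tz":0.02,"ax":0,"ay":0,"az":0,"claw":0},{"tx":0,"ty":0,"tz":0.02,"ax":0,"ay":0,"az":0,"claw":0},{"tx":0,"ty":0,"tz":0.025,"ax":0,"ay":0,"az":0,"claw":0},{"tx":0,"ty":-0.005,"tz":0.01,"ax":0,"ay":0,"az":0,"claw":0},{"tx":0,"ty":-0.015,"tz":0,"ax":0,"ay":0,"az":0,"claw":0}]'; python3 go.py 0.4926 -0.0392 0.12 5.2
```

```text
time: 14.47
ee_pos: [0.507, 0.2771, 0.1403]
orientation: [3.141, -0.002, 0.827]
force: [0.1, -0.8, -1.9]
finger_gap: 0.0572
t 14.47 pos [0.507  0.2771 0.1403] d [-0.0144 -0.3163 -0.0203] rot [ -0.     0.1  -42.16] gap 0.0572 F [ 0.1 -0.8 -1.9] j [ 0.5   0.44  0.06  1.18 -0.    1.24]
```

```bash
python3 -m handwheel '[{"tx":0,"ty":-0.02,"tz":0,"ax":0,"ay":0,"az":-4,"claw":0},{"tx":0,"ty":-0.03,"tz":0,"ax":0,"ay":0,"az":-4,"claw":0},{"tx":0,"ty":-0.03,"tz":0,"ax":0,"ay":0,"az":-4,"claw":0},{"tx":0,"ty":-0.03,"tz":0,"ax":0,"ay":0,"az":-4,"claw":0},{"tx":0,"ty":-0.03,"tz":0,"ax":0,"ay":0,"az":-4,"claw":0},{"tx":0,"ty":-0.03,"tz":0,"ax":0,"ay":0,"az":-4,"claw":0},{"tx":-0.003,"ty":-0.03,"tz":0,"ax":0,"ay":0,"az":-4,"claw":0},{"tx":-0.003,"ty":-0.03,"tz":0,"ax":0,"ay":0,"az":-4,"claw":0},{"tx":-0.003,"ty":-0.03,"tz":0,"ax":0,"ay":0,"az":-4,"claw":0},{"tx":-0.003,"ty":-0.025,"tz":0,"ax":0,"ay":0,"az":-4,"claw":0},{"tx":0,"ty":-0.015,"tz":0,"ax":0,"ay":0,"az":-2,"claw":0},{"tx":0,"ty":-0.005,"tz":0,"ax":0,"ay":0,"az":0,"claw":0},{"tx":0,"ty":0,"tz":0,"ax":0,"ay":0,"az":0,"claw":0},{"tx":0,"ty":0,"tz":0,"ax":0,"ay":0,"az":0,"claw":0}]'; python3 go.py 0.4926 -0.0392 0.0255 5.2
python3 - <<'E'
from h import *
d=robot.get_image('top')
a=cv2.resize(d['img'][240:370,240:375],None,fx=4.4,fy=4.4,interpolation=cv2.INTER_CUBIC)
cv2.imwrite('pics/k1.png',cv2.convertScaleAbs(a,alpha=2.5))
E
```

```text
time: 15.63
ee_pos: [0.4757, -0.0572, 0.1239]
orientation: [3.137, 0.023, 0.049]
force: [-0.5, 0.2, -2.7]
finger_gap: 0.0574
t 15.63 pos [ 0.4757 -0.0572  0.1239] d [ 0.0169  0.018  -0.0984] rot [ 0.35 -1.29  2.38] gap 0.0574 F [-0.5  0.2 -2.7] j [-0.11  0.29 -0.22  1.08 -0.01  1.41]
```

View pics/k1.png

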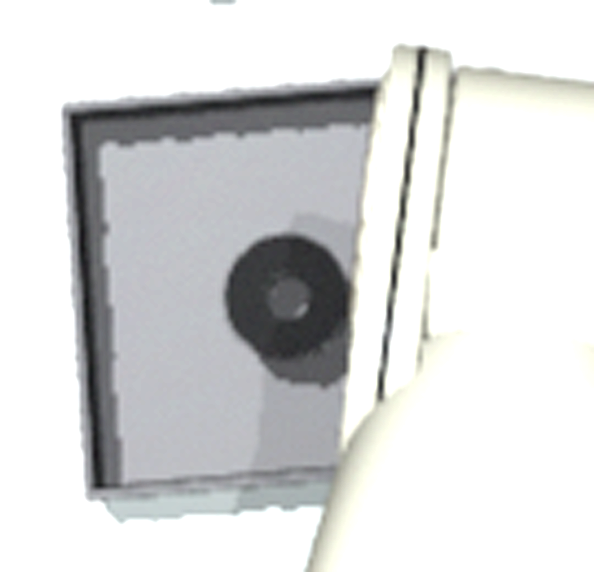

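```bash
cat > tt.py <<'E'
from h import *
def tote(p): 
    a=np.radians(5.2);e=np.array(p[:2])-[.4957,.0259]
    return np.array([np.cos(a)*e[0]+np.sin(a)*e[1],-np.sin(a)*e[0]+np.cos(a)*e[1]])
E
python3 - <<'E'
from tt import *
d=robot.get_image('top')
p=ray(d,240+287.5/4.4-.5,240+296/4.4-.5,.055); print(p,tote(p))
E
python3 -m handwheel '[{"tx":0.005,"ty":0.006,"tz":0,"ax":0.1,"ay":-0.6,"az":1,"claw":0},{"tx":0.005,"ty":0.005,"tz":0,"ax":0.1,"ay":-0.6,"az":1,"claw":0},{"tx":0.003,"ty":0.003,"tz":0,"ax":0,"ay":0,"az":0.2,"claw":0},{"tx":0,"ty":0,"tz":0,"ax":0,"ay":0,"az":0,"claw":0},{"tx":0,"ty":0,"tz":0,"ax":0,"ay":0,"az":0,"claw":0}]';python3 go.py 0.4926 -0.0392 0.0255 5.2
```

```text
[0.48725086 0.02990804 0.055     ] [-0.00805111  0.00475732]
time: 16.15
ee_pos: [0.4914, -0.0362, 0.1241]
orientation: [3.14, -0.002, 0.103]
force: [0.6, -0.1, -2.5]
finger_gap: 0.0572
t 16.15 pos [ 0.4914 -0.0362  0.1241] d [ 0.0012 -0.003  -0.0986] rot [ 0.06  0.14 -0.68] gap 0.0572 F [ 0.6 -0.1 -2.5] j [-0.07  0.3  -0.21  1.06 -0.    1.4 ]
```

```bash
python3 -m handwheel '[{"tx":0.001,"ty":-0.002,"tz":-0.01,"ax":0,"ay":0,"az":-0.4,"claw":0},{"tx":0,"ty":-0.001,"tz":-0.012,"ax":0,"ay":0,"az":0,"claw":0},{"tx":0,"ty":0,"tz":-0.01,"ax":0,"ay":0,"az":0,"claw":0},{"tx":0,"ty":0,"tz":-0.005,"ax":0,"ay":0,"az":0,"claw":0},{"tx":0,"ty":0,"tz":0,"ax":0,"ay":0,"az":0,"claw":0},{"tx":0,"ty":0,"tz":0,"ax":0,"ay":0,"az":0,"claw":0}]';python3 go.py 0.4926 -0.0397 0.0255 5.2
```

```text
time: 16.65
ee_pos: [0.493, -0.0386, 0.0838]
orientation: [3.14, -0.003, 0.097]
force: [0.4, -0.2, -3.3]
finger_gap: 0.0574
t 16.65 pos [ 0.493  -0.0386  0.0838] d [-0.0004 -0.0011 -0.0583] rot [ 0.1   0.17 -0.34] gap 0.0574 F [ 0.4 -0.2 -3.3] j [-0.08  0.35 -0.26  0.96 -0.    1.4 ]
```

```bash
python3 -m handwheel '[{"tx":0,"ty":-0.001,"tz":-0.01,"ax":0,"ay":0,"az":0,"claw":0},{"tx":0,"ty":0,"tz":-0.01,"ax":0,"ay":0,"az":0,"claw":0},{"tx":0,"ty":0,"tz":-0.01,"ax":0,"ay":0,"az":0,"claw":0},{"tx":0,"ty":0,"tz":-0.01,"ax":0,"ay":0,"az":0,"claw":0},{"tx":0,"ty":0,"tz":-0.005,"ax":0,"ay":0,"az":0,"claw":0},{"tx":0,"ty":0,"tz":0,"ax":0,"ay":0,"az":0,"claw":0}]';python3 go.py 0.4926 -0.0397 0.0255 5.2
```

```text
time: 17.15
ee_pos: [0.4949, -0.0407, 0.0369]
orientation: [3.138, -0.008, 0.095]
force: [-0.3, -0.4, -2.3]
finger_gap: 0.0573
t 17.15 pos [ 0.4949 -0.0407  0.0369] d [-0.0023  0.001  -0.0114] rot [ 0.15  0.45 -0.27] gap 0.0573 F [-0.3 -0.4 -2.3] j [-0.08  0.4  -0.32  0.84 -0.    1.39]
```

```bash
python3 -m handwheel '[{"tx":-0.001,"ty":0.0005,"tz":-0.004,"ax":0,"ay":0.2,"az":0,"claw":0},{"tx":-0.001,"ty":0.0005,"tz":-0.004,"ax":0,"ay":0.2,"az":0,"claw":0},{"tx":0,"ty":0,"tz":-0.002,"ax":0,"ay":0,"az":0,"claw":0}]';python3 -m handwheel '[{"tx":0,"ty":0,"tz":-0.002,"ax":0,"ay":0,"az":0,"claw":0},{"tx":0,"ty":0,"tz":-0.002,"ax":0,"ay":0,"az":0,"claw":0}]'
```

```text
time: 17.4
ee_pos: [0.4937, -0.0399, 0.027]
orientation: [3.139, -0.002, 0.095]
force: [-0.7, -0.6, -2.5]
finger_gap: 0.057
time: 17.57
ee_pos: [0.4943, -0.0399, 0.0231]
orientation: [3.139, -0.003, 0.095]
force: [-0.1, 0.7, -2.7]
finger_gap: 0.0572
```

```bash
python3 -m handwheel '[{"tx":0,"ty":0,"tz":-0.002,"ax":0,"ay":0,"az":0,"claw":0}]';python3 -m handwheel '[{"tx":0,"ty":0,"tz":-0.002,"ax":0,"ay":0,"az":0,"claw":0}]'
```

```text
time: 17.65
ee_pos: [0.4946, -0.04, 0.0213]
orientation: [3.138, -0.004, 0.095]
force: [-5.9, -0.6, 20.4]
finger_gap: 0.0572
time: 17.73
ee_pos: [0.4946, -0.0399, 0.0212]
orientation: [3.138, -0.004, 0.095]
force: [-10.5, 1.0, 30.7]
finger_gap: 0.0571
```

```bash
python3 -m handwheel '[{"tx":0,"ty":0,"tz":0.001,"ax":0,"ay":0,"az":0,"claw":1},{"tx":0,"ty":0,"tz":0,"ax":0,"ay":0,"az":0,"claw":1},{"tx":0,"ty":0,"tz":0,"ax":0,"ay":0,"az":0,"claw":1},{"tx":0,"ty":0,"tz":0,"ax":0,"ay":0,"az":0,"claw":1},{"tx":0,"ty":0,"tz":0.02,"ax":0,"ay":0,"az":0,"claw":1},{"tx":0,"ty":0,"tz":0.02,"ax":0,"ay":0,"az":0,"claw":1},{"tx":-0.002,"ty":0.01,"tz":0.01,"ax":0,"ay":0,"az":0,"claw":1},{"tx":-0.002,"ty":0.02,"tz":0,"ax":0,"ay":0,"az":0,"claw":1},{"tx":-0.002,"ty":0.02,"tz":0,"ax":0,"ay":0,"az":0,"claw":1},{"tx":-0.001,"ty":0.015,"tz":0,"ax":0,"ay":0,"az":0,"claw":1},{"tx":0,"ty":0,"tz":0,"ax":0,"ay":0,"az":0,"claw":1},{"tx":0,"ty":0,"tz":0,"ax":0,"ay":0,"az":0,"claw":1}]';python3 go.py 0.4873 0.0299 0.03 5.2
```

```text
time: 18.73
ee_pos: [0.4901, 0.0295, 0.0767]
orientation: [3.139, -0.013, 0.093]
force: [-0.2, -0.6, 0.1]
finger_gap: 0.0854
t 18.73 pos [0.4901 0.0295 0.0767] d [-0.0028  0.0004 -0.0467] rot [ 0.11  0.73 -0.15] gap 0.0854 F [-0.2 -0.6  0.1] j [ 0.06  0.34 -0.29  0.93 -0.    1.54]
```

Descend over the middle reel, close gently and check.

```bash
python3 -m handwheel '[{"tx":-0.0015,"ty":0,"tz":-0.015,"ax":0,"ay":0.4,"az":0,"claw":1},{"tx":-0.0015,"ty":0,"tz":-0.015,"ax":0,"ay":0.4,"az":0,"claw":1},{"tx":0,"ty":0,"tz":-0.01,"ax":0,"ay":0,"az":0,"claw":1},{"tx":0,"ty":0,"tz":-0.006,"ax":0,"ay":0,"az":0,"claw":1},{"tx":0,"ty":0,"tz":0,"ax":0,"ay":0,"az":0,"claw":0},{"tx":0,"ty":0,"tz":0,"ax":0,"ay":0,"az":0,"claw":0},{"tx":0,"ty":0,"tz":0,"ax":0,"ay":0,"az":0,"claw":0},{"tx":0,"ty":0,"tz":0,"ax":0,"ay":0,"az":0,"claw":0},{"tx":0,"ty":0,"tz":0,"ax":0,"ay":0,"az":0,"claw":0}]';python3 go.py 0.4870 0.0255 0.03 5.2
```

```text
time: 19.48
ee_pos: [0.4878, 0.028, 0.0301]
orientation: [3.139, -0.001, 0.091]
force: [0.8, -0.3, -2.8]
finger_gap: 0.0559
t 19.48 pos [0.4878 0.028  0.0301] d [-0.0008 -0.0025 -0.0001] rot [ 0.15  0.05 -0.04] gap 0.0559 F [ 0.8 -0.3 -2.8] j [ 0.06  0.41 -0.34  0.83 -0.    1.54]
```

```bash
python3 -m handwheel '[{"tx":0,"ty":0,"tz":0.005,"ax":0,"ay":0,"az":0,"claw":0},{"tx":0,"ty":-0.0025,"tz":0,"ax":0,"ay":0,"az":0,"claw":0},{"tx":0,"ty":-0.002,"tz":0,"ax":0,"ay":0,"az":0,"claw":0},{"tx":0,"ty":0,"tz":0,"ax":0,"ay":0,"az":0,"claw":0}]';python3 go.py 0.4870 0.0235 0.03 5.2
```

```text
time: 19.82
ee_pos: [0.4875, 0.023, 0.0357]
orientation: [3.139, -0.0, 0.091]
force: [0.1, -0.0, -2.9]
finger_gap: 0.0556
t 19.82 pos [0.4875 0.023  0.0357] d [-0.0005  0.0005 -0.0057] rot [ 0.16  0.03 -0.04] gap 0.0556 F [ 0.1 -0.  -2.9] j [ 0.05  0.4  -0.33  0.84 -0.    1.53]
```

```bash
python3 -m handwheel '[{"tx":0,"ty":0,"tz":-0.003,"ax":0,"ay":0,"az":0,"claw":0},{"tx":0,"ty":0,"tz":-0.003,"ax":0,"ay":0,"az":0,"claw":0},{"tx":0,"ty":0,"tz":-0.001,"ax":0,"ay":0,"az":0,"claw":0}]';python3 -m handwheel '[{"tx":0,"ty":0,"tz":0,"ax":0,"ay":0,"az":0,"claw":1},{"tx":0,"ty":0,"tz":0,"ax":0,"ay":0,"az":0,"claw":1},{"tx":0,"ty":0,"tz":0,"ax":0,"ay":0,"az":0,"claw":1},{"tx":0,"ty":0,"tz":0,"ax":0,"ay":0,"az":0,"claw":1},{"tx":0,"ty":0,"tz":0.02,"ax":0,"ay":0,"az":0,"claw":1},{"tx":0.002,"ty":0,"tz":0.03,"ax":0,"ay":0,"az":0,"claw":1},{"tx":0.01,"ty":0.02,"tz":0.03,"ax":0,"ay":0,"az":4,"claw":1},{"tx":0.01,"ty":0.04,"tz":0.01,"ax":0,"ay":0,"az":6,"claw":1},{"tx":0.01,"ty":0.04,"tz":0,"ax":0,"ay":0,"az":6,"claw":1},{"tx":0.01,"ty":0.04,"tz":0,"ax":0,"ay":0,"az":6,"claw":1},{"tx":0.01,"ty":0.04,"tz":0,"ax":0,"ay":0,"az":6,"claw":1},{"tx":0.01,"ty":0.03,"tz":0,"ax":0,"ay":0,"az":5,"claw":1},{"tx":0.01,"ty":0.03,"tz":0,"ax":0,"ay":0,"az":5,"claw":1},{"tx":0.01,"ty":0.01,"tz":0,"ax":0,"ay":0,"az":3,"claw":1},{"tx":0,"ty":0,"tz":0,"ax":0,"ay":0,"az":0,"claw":1},{"tx":0,"ty":0,"tz":0,"ax":0,"ay":0,"az":0,"claw":1}]';python3 go.py 0.5905 0.283 0.03 48
python3 - <<'E'
from h import *
d=snap('top','k2'); s=snap('scene','k2s')
a=cv2.resize(d['img'][240:370,240:375],None,fx=4.4,fy=4.4,interpolation=cv2.INTER_CUBIC)
cv2.imwrite('pics/k3.png',cv2.convertScaleAbs(a,alpha=2.5))
E
```

```text
time: 20.07
ee_pos: [0.4881, 0.0227, 0.0295]
orientation: [3.139, -0.002, 0.091]
force: [-4.7, 0.6, 15.1]
finger_gap: 0.0555
time: 21.4
ee_pos: [0.5713, 0.2848, 0.1246]
orientation: [3.134, -0.008, 0.838]
force: [-0.8, -0.9, 0.1]
finger_gap: 0.0852
t 21.4 pos [0.5713 0.2848 0.1246] d [ 0.0192 -0.0018 -0.0946] rot [-0.04  0.64 -0.01] gap 0.0852 F [-0.8 -0.9  0.1] j [ 0.46  0.57  0.21  1.21 -0.    1.2 ]
```

View pics/k3.png

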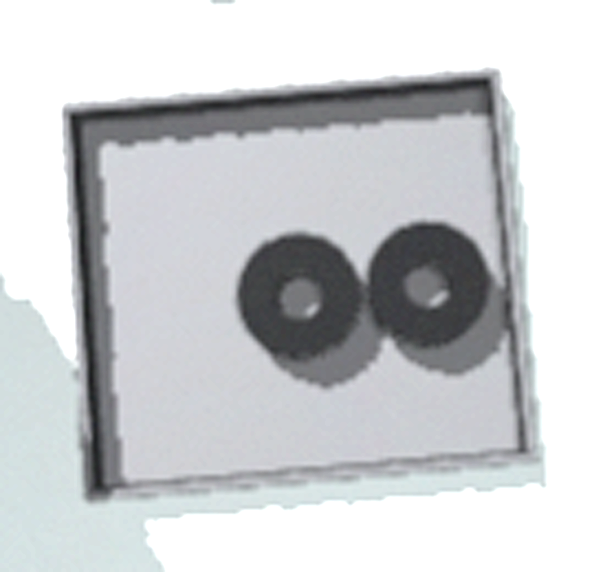

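View pics/k2s.png

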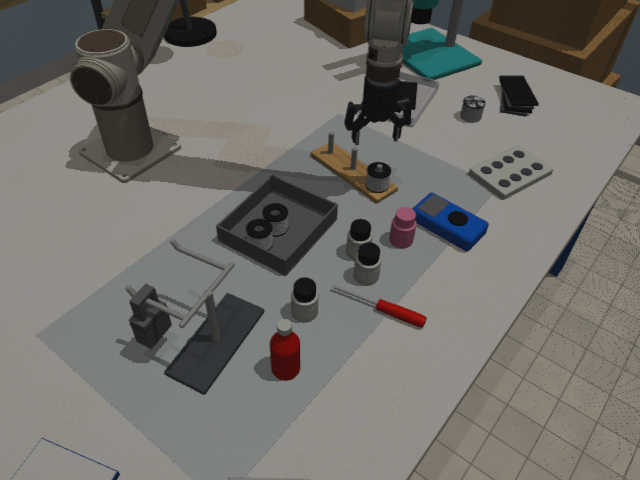

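Two reels stand side by side in the tote, at (300,295) and (428,284) in the crop. Now the third.

```bash
python3 -m handwheel '[{"tx":0.009,"ty":0.0,"tz":0,"ax":0,"ay":0.3,"az":0,"claw":1},{"tx":0.009,"ty":0,"tz":-0.005,"ax":0,"ay":0.3,"az":0,"claw":1},{"tx":0,"ty":0.001,"tz":-0.02,"ax":0,"ay":0,"az":0,"claw":1},{"tx":0,"ty":0.001,"tz":-0.01,"ax":0,"ay":0,"az":0,"claw":1},{"tx":0,"ty":0,"tz":0,"ax":0,"ay":0,"az":0,"claw":1},{"tx":0,"ty":0,"tz":0,"ax":0,"ay":0,"az":0,"claw":1}]';python3 go.py 0.5905 0.283 0.03 48
```

```text
time: 22.0
ee_pos: [0.5891, 0.2779, 0.089]
orientation: [-3.141, 0.003, 0.825]
force: [-0.7, -0.5, 0.4]
finger_gap: 0.0853
t 22.0 pos [0.5891 0.2779 0.089 ] d [ 0.0014  0.0051 -0.059 ] rot [ 0.1  -0.13  0.74] gap 0.0853 F [-0.7 -0.5  0.4] j [ 0.44  0.63  0.22  1.17 -0.    1.19]
```

```bash
python3 -m handwheel '[{"tx":0.001,"ty":0.004,"tz":-0.01,"ax":0,"ay":0,"az":0,"claw":1},{"tx":0,"ty":0.003,"tz":-0.02,"ax":0,"ay":0,"az":0,"claw":1},{"tx":0,"ty":0.001,"tz":-0.018,"ax":0,"ay":0,"az":0,"claw":1},{"tx":0,"ty":0,"tz":-0.008,"ax":0,"ay":0,"az":0,"claw":1},{"tx":0,"ty":0,"tz":0,"ax":0,"ay":0,"az":0,"claw":1}]';python3 go.py 0.5905 0.283 0.03 48
```

```text
time: 22.42
ee_pos: [0.5919, 0.2863, 0.0333]
orientation: [3.14, -0.002, 0.822]
force: [0.2, 0.7, 0.5]
finger_gap: 0.0853
t 22.42 pos [0.5919 0.2863 0.0333] d [-0.0014 -0.0033 -0.0033] rot [-0.05  0.14  0.88] gap 0.0853 F [0.2 0.7 0.5] j [ 0.45  0.68  0.17  1.06 -0.    1.2 ]
```

```bash
python3 -m handwheel '[{"tx":-0.001,"ty":-0.003,"tz":-0.003,"ax":0,"ay":0,"az":0,"claw":1},{"tx":0,"ty":0,"tz":0,"ax":0,"ay":0,"az":0,"claw":0},{"tx":0,"ty":0,"tz":0,"ax":0,"ay":0,"az":0,"claw":0},{"tx":0,"ty":0,"tz":0,"ax":0,"ay":0,"az":0,"claw":0},{"tx":0,"ty":0,"tz":0,"ax":0,"ay":0,"az":0,"claw":0},{"tx":0,"ty":0,"tz":0,"ax":0,"ay":0,"az":0,"claw":0},{"tx":0,"ty":0,"tz":0,"ax":0,"ay":0,"az":0,"claw":0}]' 60;python3 go.py 0.5905 0.283 0.03 48
```

```text
time: 23.0
ee_pos: [0.5918, 0.2834, 0.0332]
orientation: [3.139, -0.005, 0.822]
force: [-0.6, 0.2, -2.4]
finger_gap: 0.0566
t 23.0 pos [0.5918 0.2834 0.0332] d [-0.0013 -0.0004 -0.0032] rot [-0.11  0.29  0.89] gap 0.0566 F [-0.6  0.2 -2.4] j [ 0.45  0.68  0.16  1.05 -0.    1.2 ]
```

```bash
python3 -m handwheel '[{"tx":0,"ty":0,"tz":0.015,"ax":0,"ay":0,"az":0,"claw":0},{"tx":0,"ty":0,"tz":0.015,"ax":0,"ay":0,"az":0,"claw":0},{"tx":0,"ty":0,"tz":0.02,"ax":0,"ay":0,"az":0,"claw":0},{"tx":0,"ty":0,"tz":0.02,"ax":0,"ay":0,"az":0,"claw":0},{"tx":0,"ty":0,"tz":0.025,"ax":0,"ay":0,"az":0,"claw":0},{"tx":-0.005,"ty":-0.01,"tz":0.01,"ax":0,"ay":0,"az":0,"claw":0},{"tx":-0.015,"ty":-0.025,"tz":0,"ax":0,"ay":0,"az":-5,"claw":0},{"tx":-0.015,"ty":-0.025,"tz":0,"ax":0,"ay":0,"az":-6,"claw":0},{"tx":-0.015,"ty":-0.025,"tz":0,"ax":0,"ay":0,"az":-6,"claw":0},{"tx":-0.015,"ty":-0.025,"tz":0,"ax":0,"ay":0,"az":-6,"claw":0},{"tx":-0.015,"ty":-0.025,"tz":0,"ax":0,"ay":0,"az":-6,"claw":0},{"tx":-0.015,"ty":-0.025,"tz":0,"ax":0,"ay":0,"az":-6,"claw":0},{"tx":-0.01,"ty":-0.015,"tz":0,"ax":0,"ay":0,"az":-4,"claw":0},{"tx":0,"ty":0,"tz":0,"ax":0,"ay":0,"az":0,"claw":0},{"tx":0,"ty":0,"tz":0,"ax":0,"ay":0,"az":0,"claw":0}]'; python3 go.py 0.4808 0.0903 0.10 5.2
```

```text
time: 24.25
ee_pos: [0.4704, 0.0957, 0.1327]
orientation: [3.137, 0.007, 0.108]
force: [0.5, 0.3, -2.6]
finger_gap: 0.0567
t 24.25 pos [0.4704 0.0957 0.1327] d [ 0.0104 -0.0054 -0.0327] rot [ 0.27 -0.37 -1.01] gap 0.0567 F [ 0.5  0.3 -2.6] j [ 0.2   0.28 -0.22  1.09 -0.    1.67]
```

```bash
python3 -m handwheel '[{"tx":0.005,"ty":-0.0025,"tz":-0.01,"ax":0,"ay":-0.2,"az":-0.5,"claw":0},{"tx":0.004,"ty":-0.002,"tz":-0.01,"ax":0,"ay":-0.2,"az":-0.5,"claw":0},{"tx":0,"ty":0,"tz":-0.008,"ax":0,"ay":0,"az":0,"claw":0},{"tx":0,"ty":0,"tz":0,"ax":0,"ay":0,"az":0,"claw":0},{"tx":0,"ty":0,"tz":0,"ax":0,"ay":0,"az":0,"claw":0}]'; python3 go.py 0.4808 0.0903 0.085 5.2
```

```text
time: 24.67
ee_pos: [0.4794, 0.0915, 0.1032]
orientation: [3.137, -0.001, 0.095]
force: [-0.7, 0.3, -2.2]
finger_gap: 0.0569
t 24.67 pos [0.4794 0.0915 0.1032] d [ 0.0014 -0.0012 -0.0182] rot [ 0.23  0.09 -0.22] gap 0.0569 F [-0.7  0.3 -2.2] j [ 0.19  0.31 -0.25  1.01 -0.    1.67]
```

```bash
python3 -m handwheel '[{"tx":0.001,"ty":-0.001,"tz":-0.01,"ax":0,"ay":0,"az":0,"claw":0},{"tx":0,"ty":0,"tz":-0.008,"ax":0,"ay":0,"az":0,"claw":0},{"tx":0,"ty":0,"tz":-0.005,"ax":0,"ay":0,"az":0,"claw":0},{"tx":0,"ty":0,"tz":0,"ax":0,"ay":0,"az":0,"claw":0},{"tx":0,"ty":0,"tz":0,"ax":0,"ay":0,"az":0,"claw":0}]'; python3 go.py 0.4808 0.0903 0.085 5.2;python3 - <<'E'
from h import *
d=snap('top','k4'); s=snap('scene','k5')
a=cv2.resize(s['img'][140:290,180:360],None,fx=4,fy=4,interpolation=cv2.INTER_CUBIC)
cv2.imwrite('pics/k6.png',cv2.convertScaleAbs(a,alpha=2.5))
E
```

```text
time: 25.08
ee_pos: [0.4807, 0.0918, 0.0779]
orientation: [3.138, -0.001, 0.098]
force: [0.4, -0.5, -4.0]
finger_gap: 0.0565
t 25.08 pos [0.4807 0.0918 0.0779] d [ 0.0001 -0.0015  0.0071] rot [ 0.21  0.08 -0.41] gap 0.0565 F [ 0.4 -0.5 -4. ] j [ 0.19  0.34 -0.28  0.95 -0.    1.66]
```

View pics/k6.png

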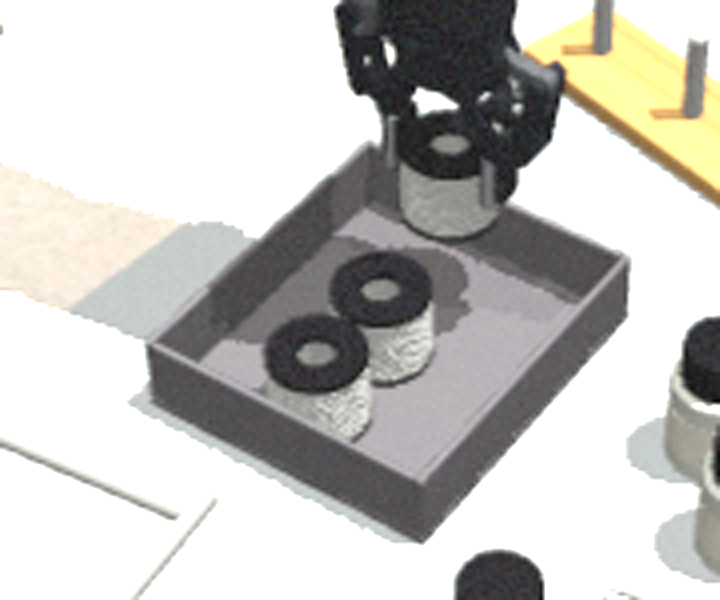

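```bash
python3 - <<'E'
from tt import *
d=robot.get_image('scene')
for u,v,z in [(452,145,.110),(452,145,.113),(381,290,.055),(317,353,.055)]:
    p=ray(d,180+u/4-.5,140+v/4-.5,z);print(p.round(4),tote(p).round(4))
t=robot.get_image('top')
for u,v in [(300,295),(428,284)]:
    p=ray(t,240+u/4.4-.5,240+v/4.4-.5,.055);print(p.round(4),tote(p).round(4))
E
```

```text
[0.4833 0.0894 0.11  ] [-0.0066  0.0644]
[0.4856 0.0867 0.113 ] [-0.0045  0.0615]
[0.4905 0.0186 0.055 ] [-0.0059 -0.0068]
[ 0.4963 -0.0406  0.055 ] [-0.0054 -0.0663]
[0.4878 0.0241 0.055 ] [-0.0081 -0.0011]
[ 0.4934 -0.0356  0.055 ] [-0.0079 -0.061 ]
```

```bash
python3 -m handwheel '[{"tx":0,"ty":-0.002,"tz":0,"ax":0.1,"ay":0,"az":-0.2,"claw":0},{"tx":0,"ty":-0.0015,"tz":0,"ax":0,"ay":0,"az":0,"claw":0},{"tx":0,"ty":0,"tz":0,"ax":0,"ay":0,"az":0,"claw":0},{"tx":0,"ty":0,"tz":0,"ax":0,"ay":0,"az":0,"claw":0}]'; python3 go.py 0.4808 0.088 0.022 5.2
```

```text
time: 25.62
ee_pos: [0.4821, 0.088, 0.0798]
orientation: [3.14, -0.005, 0.094]
force: [-0.3, 0.9, -3.8]
finger_gap: 0.0568
t 25.62 pos [0.4821 0.088  0.0798] d [-0.0013  0.     -0.0578] rot [ 0.07  0.31 -0.17] gap 0.0568 F [-0.3  0.9 -3.8] j [ 0.18  0.34 -0.28  0.95 -0.    1.66]
```

```bash
python3 -m handwheel '[{"tx":-0.0005,"ty":0,"tz":-0.006,"ax":0,"ay":0.1,"az":0,"claw":0},{"tx":-0.0005,"ty":0,"tz":-0.006,"ax":0,"ay":0.1,"az":0,"claw":0},{"tx":0,"ty":0,"tz":-0.006,"ax":0,"ay":0,"az":0,"claw":0},{"tx":0,"ty":0,"tz":-0.004,"ax":0,"ay":0,"az":0,"claw":0},{"tx":0,"ty":0,"tz":0,"ax":0,"ay":0,"az":0,"claw":0}]'; python3 go.py 0.4808 0.088 0.022 5.2
```

```text
time: 26.03
ee_pos: [0.4811, 0.0878, 0.0557]
orientation: [3.14, -0.002, 0.093]
force: [-0.3, -0.1, -2.8]
finger_gap: 0.0565
t 26.03 pos [0.4811 0.0878 0.0557] d [-0.0003  0.0002 -0.0337] rot [ 0.06  0.13 -0.15] gap 0.0565 F [-0.3 -0.1 -2.8] j [ 0.18  0.37 -0.31  0.89 -0.    1.66]
```

No contact past the rim level, so I'll continue down.

```bash
python3 -m handwheel '[{"tx":0,"ty":0,"tz":-0.006,"ax":0,"ay":0,"az":0,"claw":0},{"tx":0,"ty":0,"tz":-0.006,"ax":0,"ay":0,"az":0,"claw":0},{"tx":0,"ty":0,"tz":-0.006,"ax":0,"ay":0,"az":0,"claw":0},{"tx":0,"ty":0,"tz":-0.006,"ax":0,"ay":0,"az":0,"claw":0},{"tx":0,"ty":0,"tz":-0.003,"ax":0,"ay":0,"az":0,"claw":0}]'; python3 -m handwheel '[{"tx":-0.0005,"ty":0,"tz":-0.002,"ax":0,"ay":0.1,"az":0,"claw":0},{"tx":-0.0005,"ty":0,"tz":-0.002,"ax":0,"ay":0.1,"az":0,"claw":0}]';  python3 -m handwheel '[{"tx":0,"ty":0,"tz":-0.002,"ax":0,"ay":0,"az":0,"claw":0}]'
```

```text
time: 26.45
ee_pos: [0.4811, 0.088, 0.0258]
orientation: [3.14, -0.002, 0.094]
force: [0.1, -0.7, -2.6]
finger_gap: 0.0567
time: 26.62
ee_pos: [0.4799, 0.0879, 0.0218]
orientation: [3.141, 0.002, 0.094]
force: [-8.2, -2.1, 26.8]
finger_gap: 0.0568
time: 26.7
ee_pos: [0.4799, 0.0879, 0.0218]
orientation: [3.141, 0.002, 0.094]
force: [-10.6, -1.5, 26.3]
finger_gap: 0.0569
```

```bash
python3 -m handwheel '[{"tx":0,"ty":0,"tz":0.001,"ax":0,"ay":0,"az":0,"claw":1},{"tx":0,"ty":0,"tz":0,"ax":0,"ay":0,"az":0,"claw":1},{"tx":0,"ty":0,"tz":0,"ax":0,"ay":0,"az":0,"claw":1},{"tx":0,"ty":0,"tz":0,"ax":0,"ay":0,"az":0,"claw":1},{"tx":0,"ty":0,"tz":0.02,"ax":0,"ay":0,"az":0,"claw":1},{"tx":0,"ty":0,"tz":0.03,"ax":0,"ay":0,"az":0,"claw":1},{"tx":-0.01,"ty":0.03,"tz":0.03,"ax":0,"ay":0,"az":0,"claw":1},{"tx":-0.01,"ty":0.04,"tz":0.03,"ax":0,"ay":0,"az":0,"claw":1},{"tx":0,"ty":0.04,"tz":0.02,"ax":0,"ay":0,"az":0,"claw":1},{"tx":0,"ty":0.02,"tz":0,"ax":0,"ay":0,"az":0,"claw":1},{"tx":0,"ty":0,"tz":0,"ax":0,"ay":0,"az":0,"claw":1}]';python3 - <<'E'
from tt import *
d=snap('top','l1'); s=snap('scene','l2')
a=cv2.resize(d['img'][170:360,200:420],None,fx=3.4,fy=3.1,interpolation=cv2.INTER_CUBIC)
cv2.imwrite('pics/l3.png',cv2.convertScaleAbs(a,alpha=2.5))
for c in('top','scene'):
 for q in('jar1','reel1'):
  print(c,q,[(np.round(a['at'],3).tolist(),tote(a['at']).round(3).tolist(),round(a['confidence'],2)) for a in robot.tip_of(c,q)])
E
python3 go.py .68 .084 .2 5.2
```

```text
time: 27.62
ee_pos: [0.4628, 0.213, 0.1544]
orientation: [-3.139, -0.004, 0.086]
force: [0.6, -0.6, 0.1]
finger_gap: 0.0856
top jar1 [([0.73, 0.037, -0.002], [0.234, -0.01], 0.98), ([0.672, 0.082, 0.006], [0.181, 0.039], 0.92), ([0.731, 0.176, -0.002], [0.248, 0.128], 0.85), ([0.688, -0.121, -0.002], [0.179, -0.163], 0.61)]
top reel1 [([0.49, 0.024, 0.005], [-0.006, -0.001], 0.97), ([0.494, -0.038, 0.01], [-0.008, -0.064], 0.96), ([0.48, 0.087, 0.003], [-0.01, 0.062], 0.83)]
scene jar1 [([0.728, 0.039, -0.004], [0.232, -0.008], 0.8), ([0.732, 0.174, 0.002], [0.248, 0.126], 0.65), ([0.687, -0.118, -0.002], [0.178, -0.16], 0.61), ([0.68, 0.086, -0.001], [0.189, 0.043], 0.55)]
scene reel1 [([0.488, 0.024, 0.004], [-0.007, -0.002], 0.9), ([0.492, -0.041, 0.009], [-0.009, -0.067], 0.77), ([0.483, 0.092, 0.004], [-0.007, 0.067], 0.62)]
t 27.92 pos [0.4615 0.2077 0.152 ] d [ 0.2185 -0.1237  0.048 ] rot [ 0.07 -0.08  0.64] gap 0.0859 F [0.3 0.2 0.6] j [ 0.42  0.3  -0.12  1.15 -0.    1.91]
```

View pics/l3.png

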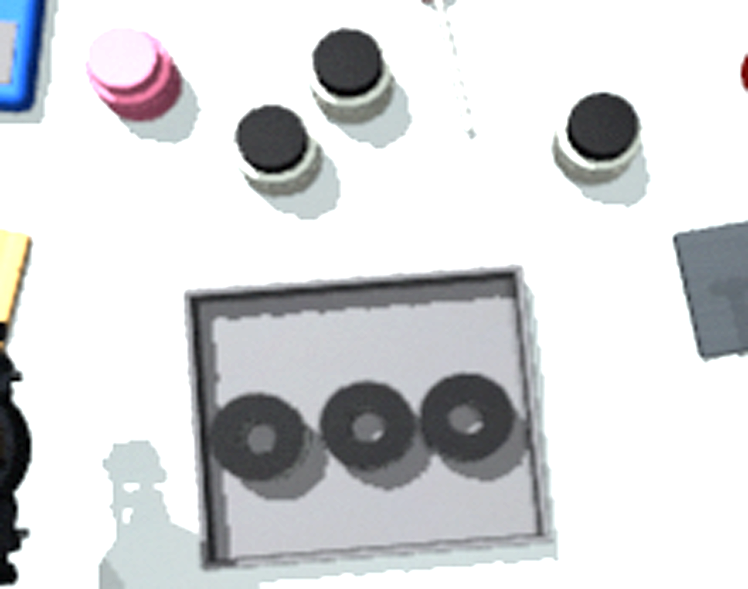

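```bash
python3 - <<'E'
from tt import *
t=robot.get_image('top')
for n,u,v in [('A',272,139),('B',348,62),('C',602,126)]:
    p=ray(t,200+u/3.4-.5,170+v/3.1-.5,.084);print(n,p.round(4),np.hypot(*p[:2]).round(4))
for n,u,v in [('l',258.5,437),('m',367,425),('r',467,417)]:
    p=ray(t,200+u/3.4-.5,170+v/3.1-.5,.055);print(n,p.round(4),tote(p).round(4))
E
```

```text
A [0.6742 0.0838 0.084 ] 0.6794
B [0.7272 0.0387 0.084 ] 0.7283
C [ 0.685  -0.1158  0.084 ] 0.6947
l [0.4792 0.0898 0.055 ] [-0.0106  0.0651]
m [0.4877 0.0246 0.055 ] [-0.0081 -0.0006]
r [ 0.4934 -0.0357  0.055 ] [-0.0078 -0.0612]
```

```bash
python3 -m handwheel '[{"tx":0.02,"ty":-0.012,"tz":0,"ax":0,"ay":0,"az":0,"claw":1},{"tx":0.027,"ty":-0.0155,"tz":0,"ax":0,"ay":0,"az":0,"claw":1},{"tx":0.027,"ty":-0.0155,"tz":0,"ax":0,"ay":0,"az":0,"claw":1},{"tx":0.027,"ty":-0.0155,"tz":0,"ax":0,"ay":0,"az":0,"claw":1},{"tx":0.027,"ty":-0.0155,"tz":0,"ax":0,"ay":0,"az":0,"claw":1},{"tx":0.027,"ty":-0.0155,"tz":0,"ax":0,"ay":0,"az":0,"claw":1},{"tx":0.025,"ty":-0.015,"tz":0,"ax":0,"ay":0,"az":0,"claw":1},{"tx":0.012,"ty":-0.01,"tz":0,"ax":0,"ay":0,"az":0,"claw":1},{"tx":0,"ty":0,"tz":0,"ax":0,"ay":0,"az":0,"claw":1},{"tx":0,"ty":0,"tz":0,"ax":0,"ay":0,"az":0,"claw":1}]'; python3 go.py .6742 .0838 .055 5.2
```

```text
time: 28.8
ee_pos: [0.6567, 0.0739, 0.1439]
orientation: [3.138, 0.017, 0.066]
force: [-0.5, -0.3, -0.4]
finger_gap: 0.0857
t 28.8 pos [0.6567 0.0739 0.1439] d [ 0.0175  0.0099 -0.0889] rot [ 0.27 -0.94  1.43] gap 0.0857 F [-0.5 -0.3 -0.4] j [ 0.11  0.62  0.36  1.33 -0.    1.62]
```

```bash
python3 -m handwheel '[{"tx":0.008,"ty":0.005,"tz":0,"ax":0.1,"ay":-0.5,"az":0.7,"claw":1},{"tx":0.007,"ty":0.004,"tz":-0.01,"ax":0.1,"ay":-0.4,"az":0.6,"claw":1},{"tx":0.001,"ty":0,"tz":-0.015,"ax":0,"ay":0,"az":0,"claw":1},{"tx":0,"ty":0,"tz":-0.01,"ax":0,"ay":0,"az":0,"claw":1},{"tx":0,"ty":0,"tz":0,"ax":0,"ay":0,"az":0,"claw":1}]'; python3 go.py .6742 .0838 .055 5.2
```

```text
time: 29.22
ee_pos: [0.6714, 0.0857, 0.1061]
orientation: [-3.141, 0.001, 0.093]
force: [0.6, -0.1, 0.1]
finger_gap: 0.0851
t 29.22 pos [0.6714 0.0857 0.1061] d [ 0.0028 -0.0019 -0.0511] rot [-0.01 -0.05 -0.15] gap 0.0851 F [ 0.6 -0.1  0.1] j [0.13 0.66 0.34 1.24 0.   1.6 ]
```

```bash
python3 -m handwheel '[{"tx":0.002,"ty":-0.0015,"tz":-0.012,"ax":0,"ay":0,"az":0,"claw":1},{"tx":0.001,"ty":-0.001,"tz":-0.015,"ax":0,"ay":0,"az":0,"claw":1},{"tx":0,"ty":0,"tz":-0.012,"ax":0,"ay":0,"az":0,"claw":1},{"tx":0,"ty":0,"tz":-0.007,"ax":0,"ay":0,"az":0,"claw":1},{"tx":0,"ty":0,"tz":0,"ax":0,"ay":0,"az":0,"claw":1}]'; python3 go.py .6742 .0838 .055 5.2
```

```text
time: 29.63
ee_pos: [0.6732, 0.0866, 0.0568]
orientation: [-3.141, 0.001, 0.099]
force: [-0.0, 0.4, -0.5]
finger_gap: 0.0855
t 29.63 pos [0.6732 0.0866 0.0568] d [ 0.001  -0.0028 -0.0018] rot [-0.03 -0.04 -0.49] gap 0.0855 F [-0.   0.4 -0.5] j [0.13 0.7  0.28 1.14 0.   1.6 ]
```

```bash
python3 -m handwheel '[{"tx":0,"ty":-0.003,"tz":-0.001,"ax":0,"ay":0,"az":0,"claw":1},{"tx":0,"ty":0,"tz":-0.001,"ax":0,"ay":0,"az":0,"claw":0},{"tx":0,"ty":0,"tz":0,"ax":0,"ay":0,"az":0,"claw":0},{"tx":0,"ty":0,"tz":0,"ax":0,"ay":0,"az":0,"claw":0},{"tx":0,"ty":0,"tz":0,"ax":0,"ay":0,"az":0,"claw":0},{"tx":0,"ty":0,"tz":0,"ax":0,"ay":0,"az":0,"claw":0},{"tx":0,"ty":0,"tz":0,"ax":0,"ay":0,"az":0,"claw":0},{"tx":0,"ty":0,"tz":0,"ax":0,"ay":0,"az":0,"claw":0}]' 60; python3 go.py .6742 .0838 .055 5.2
```

```text
time: 30.3
ee_pos: [0.6747, 0.0837, 0.0572]
orientation: [-3.141, -0.003, 0.1]
force: [-0.2, 0.7, -2.5]
finger_gap: 0.0424
t 30.3 pos [0.6747 0.0837 0.0572] d [-0.0005  0.0001 -0.0022] rot [-0.06  0.19 -0.52] gap 0.0424 F [-0.2  0.7 -2.5] j [0.12 0.7  0.28 1.14 0.   1.59]
```

```bash
python3 -m handwheel '[{"tx":0,"ty":0,"tz":0.01,"ax":0,"ay":0,"az":0,"claw":0},{"tx":0,"ty":0,"tz":0.015,"ax":0,"ay":0,"az":0,"claw":0},{"tx":0,"ty":0,"tz":0.02,"ax":0,"ay":0,"az":0,"claw":0},{"tx":0,"ty":0,"tz":0.02,"ax":0,"ay":0,"az":0,"claw":0},{"tx":-0.005,"ty":0,"tz":0.02,"ax":0,"ay":0,"az":0,"claw":0},{"tx":-0.015,"ty":0,"tz":0.005,"ax":0,"ay":0,"az":0,"claw":0},{"tx":-0.02,"ty":0.001,"tz":0,"ax":0,"ay":0,"az":0,"claw":0},{"tx":-0.02,"ty":0.001,"tz":0,"ax":0,"ay":0,"az":0,"claw":0},{"tx":-0.02,"ty":0.001,"tz":0,"ax":0,"ay":0,"az":0,"claw":0},{"tx":-0.02,"ty":0.001,"tz":0,"ax":0,"ay":0,"az":0,"claw":0},{"tx":-0.015,"ty":0.001,"tz":0,"ax":0,"ay":0,"az":0,"claw":0},{"tx":-0.008,"ty":0.001,"tz":0,"ax":0,"ay":0,"az":0,"claw":0},{"tx":0,"ty":0,"tz":0,"ax":0,"ay":0,"az":0,"claw":0},{"tx":0,"ty":0,"tz":0,"ax":0,"ay":0,"az":0,"claw":0}]'; python3 go.py .5442 .0925 .062 5.2
```

```text
time: 31.47
ee_pos: [0.5427, 0.0891, 0.1561]
orientation: [-3.141, -0.0, 0.099]
force: [0.2, 0.1, -2.7]
finger_gap: 0.0422
t 31.47 pos [0.5427 0.0891 0.1561] d [ 0.0015  0.0034 -0.0941] rot [-0.05 -0.   -0.5 ] gap 0.0422 F [ 0.2  0.1 -2.7] j [0.16 0.38 0.   1.19 0.   1.63]
```

```bash
python3 -m handwheel '[{"tx":0.001,"ty":0.002,"tz":-0.008,"ax":0,"ay":0,"az":-0.2,"claw":0},{"tx":0,"ty":0.001,"tz":-0.01,"ax":0,"ay":0,"az":-0.2,"claw":0},{"tx":0,"ty":0,"tz":-0.008,"ax":0,"ay":0,"az":0,"claw":0},{"tx":0,"ty":0,"tz":-0.004,"ax":0,"ay":0,"az":0,"claw":0},{"tx":0,"ty":0,"tz":0,"ax":0,"ay":0,"az":0,"claw":0}]'; python3 go.py .5442 .0925 .062 5.2;python3 - <<'E'
from h import *
d=snap('top','m4'); s=snap('scene','m5')
a=cv2.resize(s['img'][120:290,180:380],None,fx=3.5,fy=3.5,interpolation=cv2.INTER_CUBIC)
cv2.imwrite('pics/m6.png',cv2.convertScaleAbs(a,alpha=2.5))
E
```

```text
time: 31.88
ee_pos: [0.5467, 0.0924, 0.1231]
orientation: [-3.141, -0.002, 0.091]
force: [-0.5, 0.8, -3.1]
finger_gap: 0.0427
t 31.88 pos [0.5467 0.0924 0.1231] d [-0.0025  0.0001 -0.0611] rot [-0.06  0.14 -0.02] gap 0.0427 F [-0.5  0.8 -3.1] j [ 0.17  0.41 -0.04  1.11  0.    1.65]
```

View pics/m6.png

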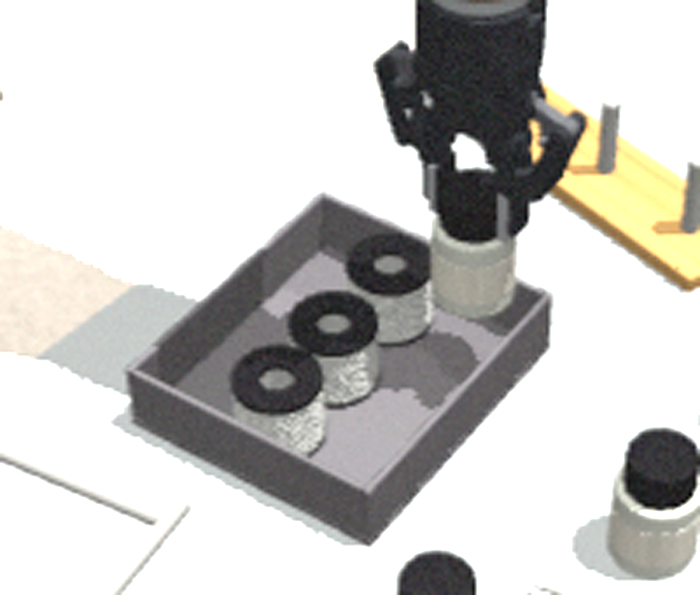

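```bash
python3 -m handwheel '[{"tx":-0.002,"ty":0,"tz":-0.003,"ax":0,"ay":0,"az":0,"claw":0},{"tx":-0.001,"ty":0,"tz":-0.008,"ax":0,"ay":0,"az":0,"claw":0},{"tx":0,"ty":0,"tz":-0.008,"ax":0,"ay":0,"az":0,"claw":0},{"tx":0,"ty":0,"tz":-0.004,"ax":0,"ay":0,"az":0,"claw":0},{"tx":0,"ty":0,"tz":0,"ax":0,"ay":0,"az":0,"claw":0}]'; python3 go.py .5442 .0925 .062 5.2
```

```text
time: 32.4
ee_pos: [0.5443, 0.0923, 0.0992]
orientation: [-3.141, -0.005, 0.091]
force: [-0.7, -0.4, -2.5]
finger_gap: 0.0425
t 32.4 pos [0.5443 0.0923 0.0992] d [-0.0001  0.0002 -0.0372] rot [-0.08  0.27  0.  ] gap 0.0425 F [-0.7 -0.4 -2.5] j [ 0.17  0.43 -0.08  1.05  0.    1.65]
```

```bash
python3 -m handwheel '[{"tx":0,"ty":0,"tz":-0.007,"ax":0,"ay":0.1,"az":0,"claw":0},{"tx":-0.0005,"ty":0,"tz":-0.008,"ax":0,"ay":0.1,"az":0,"claw":0},{"tx":-0.0005,"ty":0,"tz":-0.008,"ax":0,"ay":0,"az":0,"claw":0},{"tx":0,"ty":0,"tz":-0.006,"ax":0,"ay":0,"az":0,"claw":0}]'; python3 go.py .5442 .0925 .062 5.2;  python3 -m handwheel '[{"tx":0,"ty":0,"tz":-0.003,"ax":0,"ay":0,"az":0,"claw":0},{"tx":0,"ty":0,"tz":-0.002,"ax":0,"ay":0,"az":0,"claw":0}]'
```

```text
time: 32.73
ee_pos: [0.5443, 0.0925, 0.0689]
orientation: [-3.14, -0.004, 0.091]
force: [-0.8, 0.5, -1.9]
finger_gap: 0.0422
t 32.73 pos [0.5443 0.0925 0.0689] d [-0.0001  0.     -0.0069] rot [-0.11  0.21  0.  ] gap 0.0422 F [-0.8  0.5 -1.9] j [ 0.17  0.46 -0.12  0.98  0.    1.65]
time: 32.9
ee_pos: [0.5432, 0.0923, 0.0616]
orientation: [-3.14, -0.001, 0.091]
force: [1.3, 1.3, 18.6]
finger_gap: 0.0425
```

```bash
python3 -m handwheel '[{"tx":0,"ty":0,"tz":0,"ax":0,"ay":0,"az":0,"claw":1},{"tx":0,"ty":0,"tz":0,"ax":0,"ay":0,"az":0,"claw":1},{"tx":0,"ty":0,"tz":0,"ax":0,"ay":0,"az":0,"claw":1},{"tx":0,"ty":0,"tz":0,"ax":0,"ay":0,"az":0,"claw":1},{"tx":0,"ty":0,"tz":0.02,"ax":0,"ay":0,"az":0,"claw":1},{"tx":0,"ty":0,"tz":0.03,"ax":0,"ay":0,"az":0,"claw":1},{"tx":0,"ty":-0.01,"tz":0.03,"ax":0,"ay":0,"az":0,"claw":1},{"tx":0.015,"ty":-0.025,"tz":0.01,"ax":0,"ay":0,"az":0,"claw":1},{"tx":0.02,"ty":-0.03,"tz":0,"ax":0,"ay":0,"az":0,"claw":1},{"tx":0.02,"ty":-0.03,"tz":0,"ax":0,"ay":0,"az":0,"claw":1},{"tx":0.02,"ty":-0.03,"tz":0,"ax":0,"ay":0,"az":0,"claw":1},{"tx":0.02,"ty":-0.03,"tz":0,"ax":0,"ay":0,"az":0,"claw":1},{"tx":0.02,"ty":-0.025,"tz":0,"ax":0,"ay":0,"az":0,"claw":1},{"tx":0.012,"ty":-0.012,"tz":0,"ax":0,"ay":0,"az":0,"claw":1},{"tx":0,"ty":0,"tz":0,"ax":0,"ay":0,"az":0,"claw":1},{"tx":0,"ty":0,"tz":0,"ax":0,"ay":0,"az":0,"claw":1}]'; python3 go.py .685 -.1158 .055 5.2
```

```text
time: 34.23
ee_pos: [0.678, -0.1089, 0.166]
orientation: [3.14, -0.02, 0.096]
force: [-0.6, 1.7, 0.6]
finger_gap: 0.0852
t 34.23 pos [ 0.678  -0.1089  0.166 ] d [ 0.007  -0.0069 -0.111 ] rot [ 0.    1.15 -0.28] gap 0.0852 F [-0.6  1.7  0.6] j [-0.16  0.64  0.44  1.36  0.    1.31]
```

```bash
python3 -m handwheel '[{"tx":0.003,"ty":-0.004,"tz":-0.01,"ax":0,"ay":0.5,"az":0,"claw":1},{"tx":0.003,"ty":-0.003,"tz":-0.02,"ax":0,"ay":0.5,"az":0,"claw":1},{"tx":0,"ty":0,"tz":-0.02,"ax":0,"ay":0,"az":0,"claw":1},{"tx":0,"ty":0,"tz":-0.01,"ax":0,"ay":0,"az":0,"claw":1},{"tx":0,"ty":0,"tz":0,"ax":0,"ay":0,"az":0,"claw":1}]'; python3 go.py .685 -.1158 .055 5.2
```

```text
time: 34.65
ee_pos: [0.6824, -0.1123, 0.1014]
orientation: [-3.141, 0.0, 0.1]
force: [-0.7, -0.1, -0.5]
finger_gap: 0.0857
t 34.65 pos [ 0.6824 -0.1123  0.1014] d [ 0.0026 -0.0035 -0.0464] rot [-0.05 -0.01 -0.55] gap 0.0857 F [-0.7 -0.1 -0.5] j [-0.16  0.7   0.39  1.26  0.    1.31]
```

```bash
python3 -m handwheel '[{"tx":0.002,"ty":-0.003,"tz":-0.008,"ax":0,"ay":0,"az":0,"claw":1},{"tx":0.001,"ty":-0.001,"tz":-0.015,"ax":0,"ay":0,"az":0,"claw":1},{"tx":0,"ty":0,"tz":-0.012,"ax":0,"ay":0,"az":0,"claw":1},{"tx":0,"ty":0,"tz":-0.008,"ax":0,"ay":0,"az":0,"claw":1},{"tx":0,"ty":0,"tz":0,"ax":0,"ay":0,"az":0,"claw":1}]'; python3 go.py .685 -.1158 .055 5.2
```

```text
time: 35.07
ee_pos: [0.6846, -0.1136, 0.0547]
orientation: [-3.14, 0.003, 0.105]
force: [0.1, 0.2, 0.0]
finger_gap: 0.085
t 35.07 pos [ 0.6846 -0.1136  0.0547] d [ 0.0004 -0.0022  0.0003] rot [-0.08 -0.16 -0.81] gap 0.085 F [0.1 0.2 0. ] j [-0.16  0.74  0.34  1.17  0.    1.3 ]
```

```bash
python3 -m handwheel '[{"tx":0,"ty":-0.002,"tz":0,"ax":0,"ay":0,"az":-0.5,"claw":1},{"tx":0,"ty":0,"tz":0,"ax":0,"ay":0,"az":0,"claw":0},{"tx":0,"ty":0,"tz":0,"ax":0,"ay":0,"az":0,"claw":0},{"tx":0,"ty":0,"tz":0,"ax":0,"ay":0,"az":0,"claw":0},{"tx":0,"ty":0,"tz":0,"ax":0,"ay":0,"az":0,"claw":0},{"tx":0,"ty":0,"tz":0,"ax":0,"ay":0,"az":0,"claw":0},{"tx":0,"ty":0,"tz":0,"ax":0,"ay":0,"az":0,"claw":0},{"tx":0,"ty":0,"tz":0,"ax":0,"ay":0,"az":0,"claw":0}]' 60; python3 go.py .685 -.1158 .055 5.2
```

```text
time: 35.73
ee_pos: [0.6864, -0.1158, 0.0579]
orientation: [-3.141, -0.002, 0.096]
force: [-0.2, 1.1, -2.2]
finger_gap: 0.0423
t 35.73 pos [ 0.6864 -0.1158  0.0579] d [-0.0014 -0.     -0.0029] rot [-0.03  0.09 -0.29] gap 0.0423 F [-0.2  1.1 -2.2] j [-0.17  0.74  0.34  1.17  0.    1.31]
```

```bash
python3 -m handwheel '[{"tx":0,"ty":0,"tz":0.01,"ax":0,"ay":0,"az":0,"claw":0},{"tx":0,"ty":0,"tz":0.015,"ax":0,"ay":0,"az":0,"claw":0},{"tx":0,"ty":0,"tz":0.02,"ax":0,"ay":0,"az":0,"claw":0},{"tx":0,"ty":0,"tz":0.02,"ax":0,"ay":0,"az":0,"claw":0},{"tx":-0.005,"ty":0.003,"tz":0.015,"ax":0,"ay":0,"az":0,"claw":0},{"tx":-0.015,"ty":0.01,"tz":0.002,"ax":0,"ay":0,"az":0,"claw":0},{"tx":-0.02,"ty":0.014,"tz":0,"ax":0,"ay":0,"az":0,"claw":0},{"tx":-0.02,"ty":0.014,"tz":0,"ax":0,"ay":0,"az":0,"claw":0},{"tx":-0.02,"ty":0.014,"tz":0,"ax":0,"ay":0,"az":0,"claw":0},{"tx":-0.02,"ty":0.013,"tz":0,"ax":0,"ay":0,"az":0,"claw":0},{"tx":-0.015,"ty":0.008,"tz":0,"ax":0,"ay":0,"az":0,"claw":0},{"tx":-0.008,"ty":0.004,"tz":0,"ax":0,"ay":0,"az":0,"claw":0},{"tx":0,"ty":0,"tz":0,"ax":0,"ay":0,"az":0,"claw":0},{"tx":0,"ty":0,"tz":0,"ax":0,"ay":0,"az":0,"claw":0}]'; python3 go.py .5561 -.0308 .062 5.2
```

```text
time: 36.9
ee_pos: [0.5551, -0.0333, 0.1488]
orientation: [-3.141, -0.001, 0.094]
force: [-0.2, -0.8, -2.7]
finger_gap: 0.0425
t 36.9 pos [ 0.5551 -0.0333  0.1488] d [ 0.001   0.0025 -0.0868] rot [-0.06  0.04 -0.21] gap 0.0425 F [-0.2 -0.8 -2.7] j [-0.06  0.4   0.01  1.18  0.    1.42]
```

```bash
python3 -m handwheel '[{"tx":0,"ty":0.0015,"tz":-0.008,"ax":0,"ay":0,"az":-0.1,"claw":0},{"tx":0,"ty":0.001,"tz":-0.01,"ax":0,"ay":0,"az":-0.1,"claw":0},{"tx":0,"ty":0,"tz":-0.008,"ax":0,"ay":0,"az":0,"claw":0},{"tx":0,"ty":0,"tz":-0.004,"ax":0,"ay":0,"az":0,"claw":0},{"tx":0,"ty":0,"tz":0,"ax":0,"ay":0,"az":0,"claw":0},{"tx":0,"ty":0,"tz":0,"ax":0,"ay":0,"az":0,"claw":0}]'; python3 go.py .5561 -.0308 .062 5.2
```

```text
time: 37.4
ee_pos: [0.5578, -0.0323, 0.1149]
orientation: [-3.141, -0.002, 0.088]
force: [0.4, 0.5, -1.9]
finger_gap: 0.0427
t 37.4 pos [ 0.5578 -0.0323  0.1149] d [-0.0017  0.0015 -0.0529] rot [-0.03  0.1   0.14] gap 0.0427 F [ 0.4  0.5 -1.9] j [-0.06  0.43 -0.04  1.1   0.    1.42]
```

```bash
python3 -m handwheel '[{"tx":-0.0015,"ty":0.0015,"tz":-0.002,"ax":0,"ay":0,"az":0,"claw":0},{"tx":-0.0005,"ty":0.0005,"tz":-0.006,"ax":0,"ay":0,"az":0,"claw":0},{"tx":0,"ty":0,"tz":-0.006,"ax":0,"ay":0,"az":0,"claw":0},{"tx":0,"ty":0,"tz":0,"ax":0,"ay":0,"az":0,"claw":0}]'; python3 go.py .5561 -.0308 .062 5.2
```

```text
time: 37.73
ee_pos: [0.556, -0.0305, 0.0991]
orientation: [-3.141, -0.001, 0.088]
force: [-0.6, 0.4, -2.9]
finger_gap: 0.0422
t 37.73 pos [ 0.556  -0.0305  0.0991] d [ 0.0001 -0.0003 -0.0371] rot [-0.02  0.08  0.17] gap 0.0422 F [-0.6  0.4 -2.9] j [-0.06  0.44 -0.07  1.06  0.    1.43]
```

```bash
python3 -m handwheel '[{"tx":0,"ty":0,"tz":-0.007,"ax":0,"ay":0.1,"az":0,"claw":0},{"tx":-0.0005,"ty":0,"tz":-0.008,"ax":0,"ay":0.1,"az":0,"claw":0},{"tx":-0.0005,"ty":0,"tz":-0.008,"ax":0,"ay":0,"az":0,"claw":0},{"tx":0,"ty":0,"tz":-0.006,"ax":0,"ay":0,"az":0,"claw":0}]';  python3 -m handwheel '[{"tx":0,"ty":0,"tz":-0.003,"ax":0,"ay":0,"az":0,"claw":0},{"tx":0,"ty":0,"tz":-0.002,"ax":0,"ay":0,"az":0,"claw":0}]'
```

```text
time: 38.07
ee_pos: [0.5561, -0.0305, 0.069]
orientation: [-3.141, -0.001, 0.088]
force: [0.0, 0.5, -2.3]
finger_gap: 0.0422
time: 38.23
ee_pos: [0.5551, -0.0304, 0.062]
orientation: [-3.141, 0.001, 0.088]
force: [-3.4, 1.0, 19.3]
finger_gap: 0.0424
```

```bash
python3 -m handwheel '[{"tx":0,"ty":0,"tz":0,"ax":0,"ay":0,"az":0,"claw":1},{"tx":0,"ty":0,"tz":0,"ax":0,"ay":0,"az":0,"claw":1},{"tx":0,"ty":0,"tz":0,"ax":0,"ay":0,"az":0,"claw":1},{"tx":0,"ty":0,"tz":0,"ax":0,"ay":0,"az":0,"claw":1},{"tx":0,"ty":0,"tz":0.02,"ax":0,"ay":0,"az":0,"claw":1},{"tx":0,"ty":0,"tz":0.03,"ax":0,"ay":0,"az":0,"claw":1},{"tx":0,"ty":0,"tz":0.025,"ax":0,"ay":0,"az":0,"claw":1},{"tx":0,"ty":0,"tz":0,"ax":0,"ay":0,"az":0,"claw":1},{"tx":0,"ty":0,"tz":0,"ax":0,"ay":0,"az":0,"claw":1}]'; python3 - <<'E'
from tt import *
d=snap('top','n1'); s=snap('scene','n2')
a=cv2.resize(d['img'][170:360,200:420],None,fx=3.4,fy=3.1,interpolation=cv2.INTER_CUBIC)
cv2.imwrite('pics/n3.png',cv2.convertScaleAbs(a,alpha=2.5))
E
python3 go.py .7272 .0387 .055 5.2
```

```text
time: 38.98
ee_pos: [0.5562, -0.0305, 0.1416]
orientation: [3.142, -0.002, 0.088]
force: [-2.0, -0.8, -0.9]
finger_gap: 0.0858
t 39.08 pos [ 0.5561 -0.0305  0.1409] d [ 0.1711  0.0692 -0.0859] rot [-0.    0.09  0.17] gap 0.0856 F [0.3 0.1 0.1] j [-0.05  0.4  -0.01  1.16  0.    1.43]
```

View pics/n3.png

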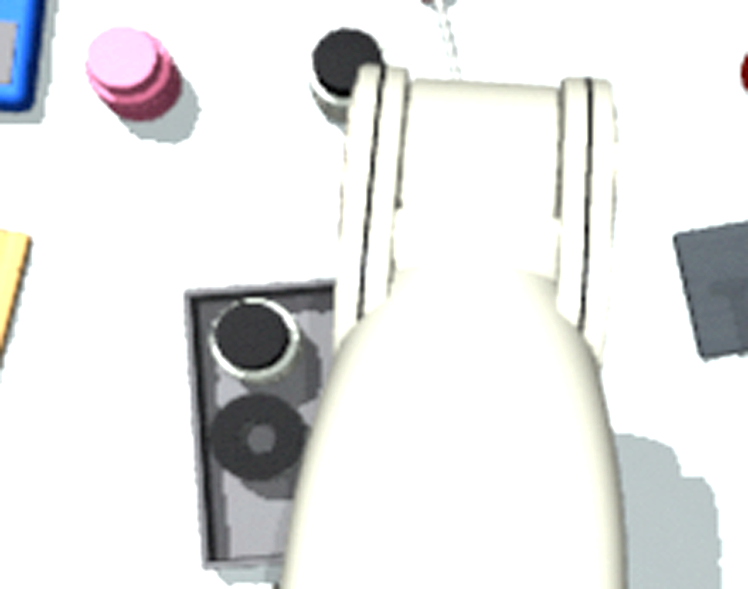

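View pics/n2.png

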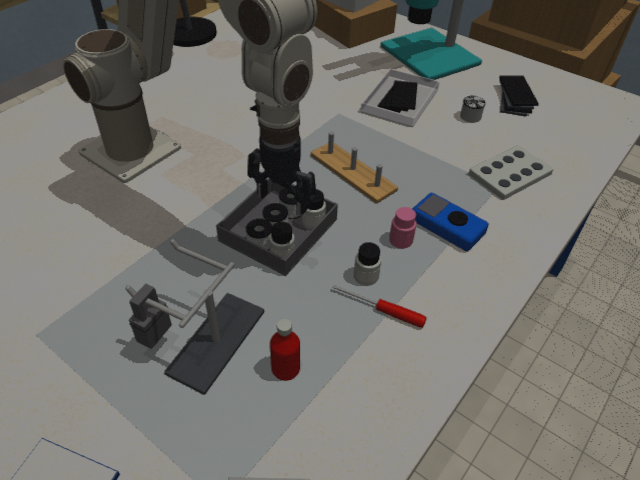

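```bash
python3 -m handwheel '[{"tx":0.015,"ty":0.007,"tz":0,"ax":0,"ay":0,"az":0,"claw":1},{"tx":0.025,"ty":0.01,"tz":0,"ax":0,"ay":0,"az":0,"claw":1},{"tx":0.025,"ty":0.01,"tz":0,"ax":0,"ay":0,"az":0,"claw":1},{"tx":0.025,"ty":0.01,"tz":0,"ax":0,"ay":0,"az":0,"claw":1},{"tx":0.025,"ty":0.01,"tz":0,"ax":0,"ay":0,"az":0,"claw":1},{"tx":0.025,"ty":0.01,"tz":0,"ax":0,"ay":0,"az":0,"claw":1},{"tx":0.02,"ty":0.008,"tz":0,"ax":0,"ay":0,"az":0,"claw":1},{"tx":0.01,"ty":0.004,"tz":0,"ax":0,"ay":0,"az":0,"claw":1},{"tx":0,"ty":0,"tz":0,"ax":0,"ay":0,"az":0,"claw":1},{"tx":0,"ty":0,"tz":0,"ax":0,"ay":0,"az":0,"claw":1}]'; python3 go.py .7272 .0387 .055 5.2
```

```text
time: 39.92
ee_pos: [0.7238, 0.0415, 0.1238]
orientation: [-3.14, 0.024, 0.086]
force: [0.1, 0.1, 0.0]
finger_gap: 0.0856
t 39.92 pos [0.7238 0.0415 0.1238] d [ 0.0034 -0.0028 -0.0688] rot [ 0.05 -1.37  0.27] gap 0.0856 F [0.1 0.1 0. ] j [0.06 0.78 0.6  1.42 0.   1.54]
```

```bash
python3 -m handwheel '[{"tx":0.002,"ty":-0.002,"tz":-0.008,"ax":0,"ay":-0.5,"az":0,"claw":1},{"tx":0.001,"ty":-0.002,"tz":-0.01,"ax":0,"ay":-0.5,"az":0,"claw":1},{"tx":0,"ty":0,"tz":-0.01,"ax":0,"ay":0,"az":0,"claw":1},{"tx":0,"ty":0,"tz":0,"ax":0,"ay":0,"az":0,"claw":1}]'; python3 go.py .7272 .0387 .055 5.2
```

```text
time: 40.25
ee_pos: [0.7226, 0.0362, 0.0909]
orientation: [3.141, 0.014, 0.085]
force: [-1.0, -0.1, 0.5]
finger_gap: 0.0857
t 40.25 pos [0.7226 0.0362 0.0909] d [ 0.0046  0.0025 -0.0359] rot [ 0.09 -0.79  0.31] gap 0.0857 F [-1.  -0.1  0.5] j [ 0.05  0.79  0.52  1.32 -0.    1.54]
```

```bash
python3 -m handwheel '[{"tx":0.003,"ty":0.002,"tz":-0.008,"ax":0,"ay":-0.4,"az":0,"claw":1},{"tx":0.002,"ty":0.001,"tz":-0.012,"ax":0,"ay":-0.4,"az":0,"claw":1},{"tx":0,"ty":0,"tz":-0.01,"ax":0,"ay":0,"az":0,"claw":1},{"tx":0,"ty":0,"tz":-0.005,"ax":0,"ay":0,"az":0,"claw":1},{"tx":0,"ty":0,"tz":0,"ax":0,"ay":0,"az":0,"claw":1}]'; python3 go.py .7272 .0387 .055 5.2
```

```text
time: 40.67
ee_pos: [0.726, 0.0386, 0.0539]
orientation: [3.14, 0.001, 0.084]
force: [0.4, -0.1, -0.6]
finger_gap: 0.0853
t 40.67 pos [0.726  0.0386 0.0539] d [0.0012 0.0001 0.0011] rot [ 0.09 -0.02  0.39] gap 0.0853 F [ 0.4 -0.1 -0.6] j [ 0.05  0.81  0.46  1.23 -0.    1.54]
```

```bash
python3 -m handwheel '[{"tx":0,"ty":0,"tz":0,"ax":0,"ay":0,"az":0,"claw":0},{"tx":0,"ty":0,"tz":0,"ax":0,"ay":0,"az":0,"claw":0},{"tx":0,"ty":0,"tz":0,"ax":0,"ay":0,"az":0,"claw":0},{"tx":0,"ty":0,"tz":0,"ax":0,"ay":0,"az":0,"claw":0},{"tx":0,"ty":0,"tz":0,"ax":0,"ay":0,"az":0,"claw":0},{"tx":0,"ty":0,"tz":0,"ax":0,"ay":0,"az":0,"claw":0},{"tx":0,"ty":0,"tz":0,"ax":0,"ay":0,"az":0,"claw":0}]' 60; python3 -m handwheel '[{"tx":0,"ty":0,"tz":0.01,"ax":0,"ay":0,"az":0,"claw":0},{"tx":0,"ty":0,"tz":0.015,"ax":0,"ay":0,"az":0,"claw":0},{"tx":0,"ty":0,"tz":0.02,"ax":0,"ay":0,"az":0,"claw":0},{"tx":-0.003,"ty":0,"tz":0.02,"ax":0,"ay":0,"az":0,"claw":0},{"tx":-0.012,"ty":0,"tz":0.015,"ax":0,"ay":0,"az":0,"claw":0},{"tx":-0.022,"ty":0,"tz":0.01,"ax":0,"ay":0,"az":0,"claw":0},{"tx":-0.025,"ty":0,"tz":0,"ax":0,"ay":0,"az":0,"claw":0},{"tx":-0.025,"ty":-0.001,"tz":0,"ax":0,"ay":0,"az":0,"claw":0},{"tx":-0.025,"ty":-0.001,"tz":0,"ax":0,"ay":0,"az":0,"claw":0},{"tx":-0.025,"ty":-0.001,"tz":0,"ax":0,"ay":0,"az":0,"claw":0},{"tx":-0.02,"ty":-0.001,"tz":0,"ax":0,"ay":0,"az":0,"claw":0},{"tx":-0.01,"ty":-0.001,"tz":0,"ax":0,"ay":0,"az":0,"claw":0},{"tx":0,"ty":0,"tz":0,"ax":0,"ay":0,"az":0,"claw":0},{"tx":0,"ty":0,"tz":0,"ax":0,"ay":0,"az":0,"claw":0}]'; python3 go.py .5500 .0308 .062 5.2
```

```text
time: 41.25
ee_pos: [0.7288, 0.0388, 0.0572]
orientation: [3.14, -0.006, 0.084]
force: [0.3, -0.7, -2.7]
finger_gap: 0.0425
time: 42.42
ee_pos: [0.5477, 0.033, 0.1515]
orientation: [3.14, 0.006, 0.084]
force: [0.7, -0.3, -2.6]
finger_gap: 0.0423
t 42.42 pos [0.5477 0.033  0.1515] d [ 0.0023 -0.0022 -0.0895] rot [ 0.1  -0.31  0.4 ] gap 0.0423 F [ 0.7 -0.3 -2.6] j [ 0.06  0.39 -0.    1.19 -0.    1.55]
```

```bash
python3 -m handwheel '[{"tx":0.001,"ty":-0.0015,"tz":-0.008,"ax":0,"ay":-0.1,"az":0.2,"claw":0},{"tx":0,"ty":-0.001,"tz":-0.01,"ax":0,"ay":-0.1,"az":0.2,"claw":0},{"tx":0,"ty":0,"tz":-0.01,"ax":0,"ay":0,"az":0,"claw":0},{"tx":0,"ty":0,"tz":-0.006,"ax":0,"ay":0,"az":0,"claw":0},{"tx":0,"ty":0,"tz":0,"ax":0,"ay":0,"az":0,"claw":0},{"tx":0,"ty":0,"tz":0,"ax":0,"ay":0,"az":0,"claw":0}]'; python3 go.py .5500 .0308 .062 5.2
```

```text
time: 42.92
ee_pos: [0.5549, 0.0303, 0.1153]
orientation: [3.14, -0.004, 0.092]
force: [0.1, 0.5, -1.6]
finger_gap: 0.0426
t 42.92 pos [0.5549 0.0303 0.1153] d [-0.0049  0.0005 -0.0533] rot [ 0.1   0.22 -0.05] gap 0.0426 F [ 0.1  0.5 -1.6] j [ 0.06  0.42 -0.05  1.1  -0.    1.53]
```

```bash
python3 -m handwheel '[{"tx":-0.002,"ty":0,"tz":-0.004,"ax":0,"ay":0.1,"az":0,"claw":0},{"tx":-0.002,"ty":0,"tz":-0.006,"ax":0,"ay":0.1,"az":0,"claw":0},{"tx":-0.001,"ty":0,"tz":-0.006,"ax":0,"ay":0,"az":0,"claw":0},{"tx":0,"ty":0,"tz":0,"ax":0,"ay":0,"az":0,"claw":0}]'; python3 go.py .5500 .0308 .062 5.2
```

```text
time: 43.25
ee_pos: [0.551, 0.0303, 0.0982]
orientation: [3.14, -0.001, 0.092]
force: [-0.4, 1.1, -2.7]
finger_gap: 0.0423
t 43.25 pos [0.551  0.0303 0.0982] d [-0.001   0.0005 -0.0362] rot [ 0.09  0.08 -0.06] gap 0.0423 F [-0.4  1.1 -2.7] j [ 0.06  0.43 -0.08  1.06 -0.    1.53]
```

```bash
python3 -m handwheel '[{"tx":-0.0005,"ty":0,"tz":-0.007,"ax":0,"ay":0,"az":0,"claw":0},{"tx":-0.0005,"ty":0,"tz":-0.008,"ax":0,"ay":0.1,"az":0,"claw":0},{"tx":-0.0005,"ty":0,"tz":-0.008,"ax":0,"ay":0,"az":0,"claw":0},{"tx":0,"ty":0,"tz":-0.006,"ax":0,"ay":0,"az":0,"claw":0}]';  python3 -m handwheel '[{"tx":0,"ty":0,"tz":-0.003,"ax":0,"ay":0,"az":0,"claw":0},{"tx":0,"ty":0,"tz":-0.002,"ax":0,"ay":0,"az":0,"claw":0}]'
```

```text
time: 43.58
ee_pos: [0.5504, 0.0305, 0.0681]
orientation: [3.14, -0.003, 0.092]
force: [-0.7, -0.1, -2.9]
finger_gap: 0.0422
time: 43.75
ee_pos: [0.5494, 0.0304, 0.0614]
orientation: [3.14, -0.001, 0.092]
force: [-5.9, 0.7, 22.9]
finger_gap: 0.0426
```

```bash
python3 -m handwheel '[{"tx":0,"ty":0,"tz":0,"ax":0,"ay":0,"az":0,"claw":1},{"tx":0,"ty":0,"tz":0,"ax":0,"ay":0,"az":0,"claw":1},{"tx":0,"ty":0,"tz":0,"ax":0,"ay":0,"az":0,"claw":1},{"tx":0,"ty":0,"tz":0,"ax":0,"ay":0,"az":0,"claw":1},{"tx":0,"ty":0,"tz":0.02,"ax":0,"ay":0,"az":0,"claw":1},{"tx":0,"ty":0,"tz":0.03,"ax":0,"ay":0,"az":0,"claw":1},{"tx":0,"ty":0,"tz":0.035,"ax":0,"ay":0,"az":0,"claw":1},{"tx":0,"ty":0,"tz":0.035,"ax":0,"ay":0,"az":0,"claw":1},{"tx":-0.01,"ty":0,"tz":0.035,"ax":0,"ay":0,"az":0,"claw":1},{"tx":-0.02,"ty":-0.01,"tz":0.015,"ax":0,"ay":0,"az":4,"claw":1},{"tx":-0.02,"ty":-0.02,"tz":0,"ax":0,"ay":0,"az":7,"claw":1},{"tx":0,"ty":-0.03,"tz":0,"ax":0,"ay":0,"az":7,"claw":1},{"tx":0,"ty":-0.03,"tz":0,"ax":0,"ay":0,"az":7,"claw":1},{"tx":0,"ty":-0.03,"tz":0,"ax":0,"ay":0,"az":7,"claw":1},{"tx":0,"ty":-0.03,"tz":0,"ax":0,"ay":0,"az":7,"claw":1},{"tx":0,"ty":-0.03,"tz":0,"ax":0,"ay":0,"az":7,"claw":1},{"tx":0,"ty":-0.03,"tz":0,"ax":0,"ay":0,"az":7,"claw":1},{"tx":0,"ty":-0.03,"tz":0,"ax":0,"ay":0,"az":7,"claw":1},{"tx":0,"ty":-0.02,"tz":0,"ax":0,"ay":0,"az":7,"claw":1},{"tx":0,"ty":-0.01,"tz":0,"ax":0,"ay":0,"az":4,"claw":1}]'; python3 go.py .5245 -.358 .24 100.8
python3 - <<'E'
from tt import *
d=snap('top','p1'); s=snap('scene','p2')
a=cv2.resize(d['img'][240:370,240:375],None,fx=4.4,fy=4.4,interpolation=cv2.INTER_CUBIC)
cv2.imwrite('pics/p3.png',cv2.convertScaleAbs(a,alpha=2.5))
E
```

```text
time: 45.42
ee_pos: [0.4988, -0.2475, 0.2497]
orientation: [3.123, -0.013, 1.358]
force: [-0.2, 0.8, -0.6]
finger_gap: 0.0853
t 45.42 pos [ 0.4988 -0.2475  0.2497] d [ 0.0257 -0.1105 -0.0097] rot [-0.73  1.08 23.01] gap 0.0853 F [-0.2  0.8 -0.6] j [-0.47  0.34  0.18  1.4   0.02 -0.26]
```

View pics/p3.png

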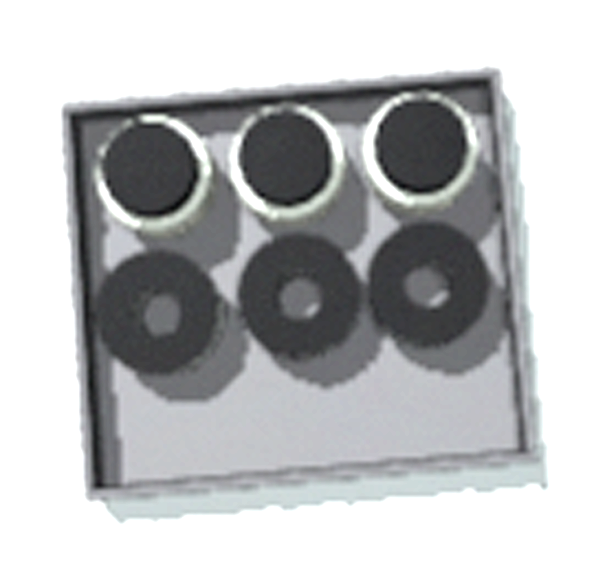

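View pics/p2.png

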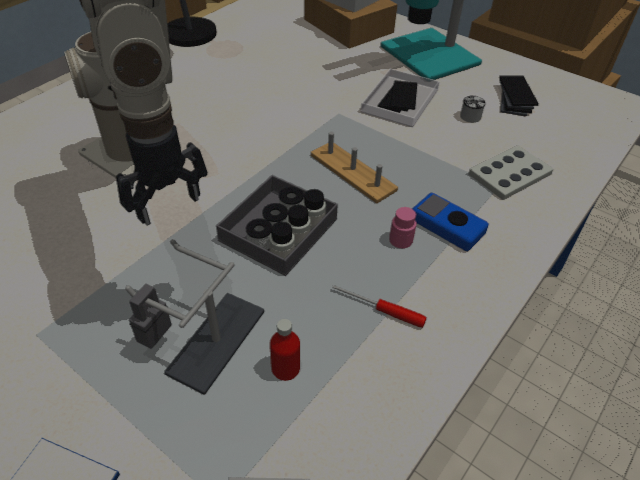

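All six reels and jars stand neatly in two rows in the tote, and the front strip is free for the case. Now the case.

```bash
python3 -m handwheel '[{"tx":0.005,"ty":-0.02,"tz":0,"ax":-0.2,"ay":0.3,"az":5,"claw":1},{"tx":0.006,"ty":-0.025,"tz":0,"ax":-0.2,"ay":0.3,"az":5,"claw":1},{"tx":0.006,"ty":-0.025,"tz":0,"ax":-0.2,"ay":0.3,"az":5,"claw":1},{"tx":0.005,"ty":-0.02,"tz":0,"ax":0,"ay":0,"az":4,"claw":1},{"tx":0.002,"ty":-0.012,"tz":0,"ax":0,"ay":0,"az":2,"claw":1},{"tx":0,"ty":0,"tz":0,"ax":0,"ay":0,"az":0,"claw":1},{"tx":0,"ty":0,"tz":0,"ax":0,"ay":0,"az":0,"claw":1}]'; python3 go.py .5245 -.358 .22 100.8
```

```text
time: 46.1
ee_pos: [0.5246, -0.3471, 0.2513]
orientation: [3.137, -0.003, 1.73]
force: [-0.9, 0.9, 0.1]
finger_gap: 0.0856
t 46.1 pos [ 0.5246 -0.3471  0.2513] d [-0.0001 -0.0109 -0.0313] rot [-0.24  0.24  1.71] gap 0.0856 F [-0.9  0.9  0.1] j [-0.59  0.5   0.44  1.51  0.01 -0.75]
```

```bash
python3 -m handwheel '[{"tx":0,"ty":-0.006,"tz":-0.005,"ax":-0.1,"ay":0.1,"az":0.8,"claw":1},{"tx":0,"ty":-0.005,"tz":-0.015,"ax":-0.1,"ay":0.1,"az":0.8,"claw":1},{"tx":0,"ty":0,"tz":-0.015,"ax":0,"ay":0,"az":0,"claw":1},{"tx":0,"ty":0,"tz":0,"ax":0,"ay":0,"az":0,"claw":1},{"tx":0,"ty":0,"tz":0,"ax":0,"ay":0,"az":0,"claw":1}]'; python3 go.py .5245 -.358 .125 100.8; python3 - <<'E'
from tt import *
s=snap('scene','q2')
a=cv2.resize(s['img'][180:360,60:260],None,fx=3.3,fy=3.3,interpolation=cv2.INTER_CUBIC)
cv2.imwrite('pics/q3.png',cv2.convertScaleAbs(a,alpha=2.5))
E
```

```text
time: 46.52
ee_pos: [0.5252, -0.3532, 0.2166]
orientation: [3.14, -0.0, 1.761]
force: [-0.6, 0.3, -0.8]
finger_gap: 0.0853
t 46.52 pos [ 0.5252 -0.3532  0.2166] d [-0.0007 -0.0048 -0.0916] rot [-0.02  0.11 -0.1 ] gap 0.0853 F [-0.6  0.3 -0.8] j [-0.59  0.52  0.37  1.43  0.   -0.78]
```

View pics/q3.png

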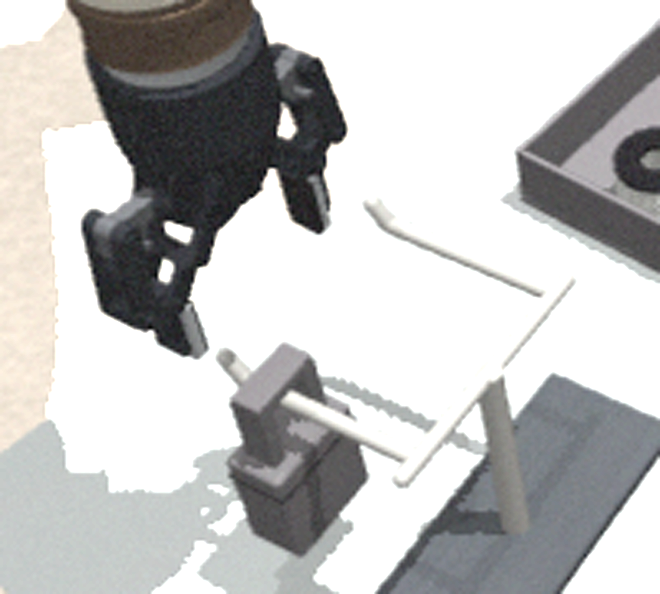

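The open jaws stand above the loop, spread across its width. I'll correct y and go down.

```bash
python3 -m handwheel '[{"tx":0,"ty":-0.004,"tz":-0.005,"ax":0,"ay":0,"az":0,"claw":1},{"tx":0,"ty":-0.002,"tz":-0.012,"ax":0,"ay":0,"az":0,"claw":1},{"tx":0,"ty":0,"tz":-0.008,"ax":0,"ay":0,"az":0,"claw":1},{"tx":0,"ty":0,"tz":0,"ax":0,"ay":0,"az":0,"claw":1},{"tx":0,"ty":0,"tz":0,"ax":0,"ay":0,"az":0,"claw":1}]'; python3 go.py .5245 -.358 .125 100.8
```

```text
time: 46.98
ee_pos: [0.5267, -0.3591, 0.1942]
orientation: [3.136, 0.004, 1.763]
force: [-0.0, 0.5, 0.5]
finger_gap: 0.0849
t 46.98 pos [ 0.5267 -0.3591  0.1942] d [-0.0022  0.0011 -0.0692] rot [ 0.15  0.37 -0.19] gap 0.0849 F [-0.   0.5  0.5] j [-0.6   0.53  0.34  1.37  0.   -0.79]
```

```bash
python3 -m handwheel '[{"tx":-0.001,"ty":0.001,"tz":-0.01,"ax":0.1,"ay":0.2,"az":0,"claw":1},{"tx":-0.001,"ty":0,"tz":-0.015,"ax":0,"ay":0.1,"az":0,"claw":1},{"tx":0,"ty":0,"tz":-0.015,"ax":0,"ay":0,"az":0,"claw":1},{"tx":0,"ty":0,"tz":-0.015,"ax":0,"ay":0,"az":0,"claw":1},{"tx":0,"ty":0,"tz":-0.008,"ax":0,"ay":0,"az":0,"claw":1},{"tx":0,"ty":0,"tz":0,"ax":0,"ay":0,"az":0,"claw":1}]'; python3 go.py .5245 -.358 .125 100.8
```

```text
time: 47.48
ee_pos: [0.5257, -0.3586, 0.1304]
orientation: [3.137, 0.005, 1.763]
force: [0.2, 0.7, 0.0]
finger_gap: 0.0857
t 47.48 pos [ 0.5257 -0.3586  0.1304] d [-0.0012  0.0006 -0.0054] rot [ 0.23  0.33 -0.18] gap 0.0857 F [0.2 0.7 0. ] j [-0.6   0.56  0.22  1.22 -0.   -0.79]
```

```bash
python3 -m handwheel '[{"tx":-0.001,"ty":0,"tz":-0.004,"ax":0,"ay":0.2,"az":0,"claw":1},{"tx":0,"ty":0,"tz":0,"ax":0,"ay":0,"az":0,"claw":0},{"tx":0,"ty":0,"tz":0,"ax":0,"ay":0,"az":0,"claw":0},{"tx":0,"ty":0,"tz":0,"ax":0,"ay":0,"az":0,"claw":0},{"tx":0,"ty":0,"tz":0,"ax":0,"ay":0,"az":0,"claw":0},{"tx":0,"ty":0,"tz":0,"ax":0,"ay":0,"az":0,"claw":0},{"tx":0,"ty":0,"tz":0,"ax":0,"ay":0,"az":0,"claw":0},{"tx":0,"ty":0,"tz":0,"ax":0,"ay":0,"az":0,"claw":0}]' 60; python3 go.py .5245 -.358 .125 100.8; python3 - <<'E'
from tt import *
s=snap('scene','q4')
a=cv2.resize(s['img'][180:360,60:260],None,fx=3.3,fy=3.3,interpolation=cv2.INTER_CUBIC)
cv2.imwrite('pics/q5.png',cv2.convertScaleAbs(a,alpha=2.5))
E
```

```text
time: 48.15
ee_pos: [0.5261, -0.3595, 0.1292]
orientation: [3.137, 0.007, 1.763]
force: [-1.3, -0.7, -2.1]
finger_gap: 0.0432
t 48.15 pos [ 0.5261 -0.3595  0.1292] d [-0.0016  0.0015 -0.0042] rot [ 0.37  0.32 -0.19] gap 0.0432 F [-1.3 -0.7 -2.1] j [-0.6   0.56  0.22  1.22 -0.   -0.79]
```

View pics/q5.png

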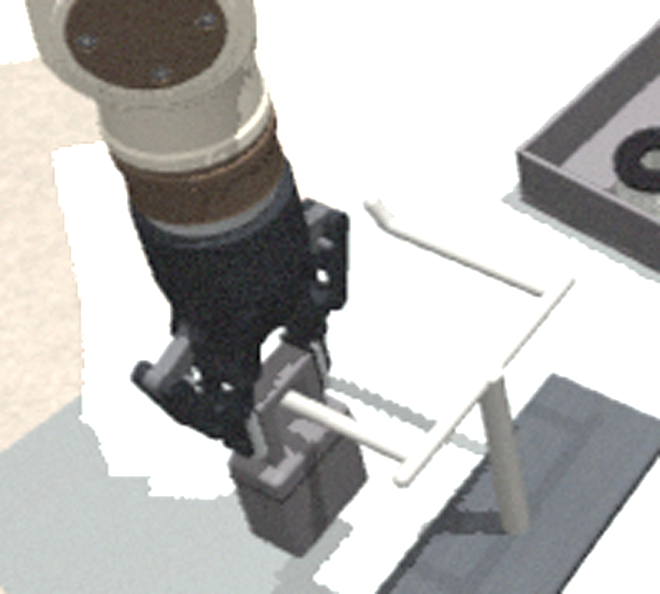

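```bash
python3 -m handwheel '[{"tx":0,"ty":0,"tz":0.007,"ax":0.1,"ay":0.1,"az":0,"claw":0},{"tx":0,"ty":0,"tz":0.008,"ax":0.1,"ay":0.1,"az":0,"claw":0},{"tx":0,"ty":0,"tz":0.005,"ax":0,"ay":0,"az":0,"claw":0},{"tx":0,"ty":0,"tz":0,"ax":0,"ay":0,"az":0,"claw":0},{"tx":0,"ty":0,"tz":0,"ax":0,"ay":0,"az":0,"claw":0}]' 60; python3 go.py .4662 -.3708 .149 100.8
```

```text
time: 48.62
ee_pos: [0.526, -0.3595, 0.1515]
orientation: [3.14, 0.003, 1.763]
force: [0.7, -0.3, -2.0]
finger_gap: 0.0439
t 48.62 pos [ 0.526  -0.3595  0.1515] d [-0.0598 -0.0113 -0.0025] rot [ 0.15  0.09 -0.19] gap 0.0439 F [ 0.7 -0.3 -2. ] j [-0.6   0.55  0.26  1.28 -0.   -0.79]
```

Lifted by 22 mm with no extra force. I'll draw it out along the stand's -x.

```bash
python3 -m handwheel '[{"tx":-0.006,"ty":-0.001,"tz":0,"ax":0,"ay":0,"az":0,"claw":0},{"tx":-0.008,"ty":-0.0015,"tz":0,"ax":0,"ay":0,"az":0,"claw":0},{"tx":-0.008,"ty":-0.0015,"tz":0,"ax":0,"ay":0,"az":0,"claw":0}]'; python3 go.py .4662 -.3708 .150 100.8;python3 -m handwheel '[{"tx":-0.008,"ty":-0.0015,"tz":0,"ax":0,"ay":0,"az":0,"claw":0},{"tx":-0.008,"ty":-0.0015,"tz":0,"ax":0,"ay":0,"az":0,"claw":0}]'; python3 go.py .4662 -.3708 .150 100.8
```

```text
time: 48.87
ee_pos: [0.5041, -0.3634, 0.1516]
orientation: [3.139, 0.004, 1.765]
force: [-0.3, 0.1, -1.4]
finger_gap: 0.0433
t 48.87 pos [ 0.5041 -0.3634  0.1516] d [-0.0379 -0.0074 -0.0016] rot [ 0.19  0.17 -0.31] gap 0.0433 F [-0.3  0.1 -1.4] j [-0.62  0.52  0.21  1.25 -0.   -0.82]
time: 49.03
ee_pos: [0.4855, -0.3664, 0.1511]
orientation: [3.141, 0.003, 1.764]
force: [0.1, -0.4, -0.8]
finger_gap: 0.0435
t 49.03 pos [ 0.4855 -0.3664  0.1511] d [-0.0193 -0.0044 -0.0011] rot [ 0.15  0.09 -0.29] gap 0.0435 F [ 0.1 -0.4 -0.8] j [-0.65  0.49  0.17  1.24 -0.   -0.84]
```

```bash
python3 -m handwheel '[{"tx":-0.01,"ty":-0.002,"tz":0,"ax":0,"ay":0,"az":0,"claw":0},{"tx":-0.012,"ty":-0.002,"tz":0,"ax":0,"ay":0,"az":0,"claw":0},{"tx":-0.012,"ty":-0.002,"tz":0,"ax":0,"ay":0,"az":0,"claw":0},{"tx":-0.012,"ty":-0.002,"tz":0,"ax":0,"ay":0,"az":0,"claw":0},{"tx":-0.006,"ty":0,"tz":0,"ax":0,"ay":0,"az":0,"claw":0},{"tx":0,"ty":0,"tz":0,"ax":0,"ay":0,"az":0,"claw":0}]'; python3 go.py .434 0.005 .25 95.2; python3 - <<'E'
from tt import *
s=snap('scene','q6')
a=cv2.resize(s['img'][150:330,60:260],None,fx=3.3,fy=3.3,interpolation=cv2.INTER_CUBIC)
cv2.imwrite('pics/q7.png',cv2.convertScaleAbs(a,alpha=2.5))
E
```

```text
time: 49.53
ee_pos: [0.4235, -0.3753, 0.1507]
orientation: [-3.14, 0.001, 1.76]
force: [-0.5, -0.3, -1.9]
finger_gap: 0.0429
t 49.53 pos [ 0.4235 -0.3753  0.1507] d [0.0105 0.3803 0.0993] rot [ 0.08 -0.09 -5.64] gap 0.0429 F [-0.5 -0.3 -1.9] j [-0.72  0.42  0.04  1.19 -0.   -0.91]
```

View pics/q7.png

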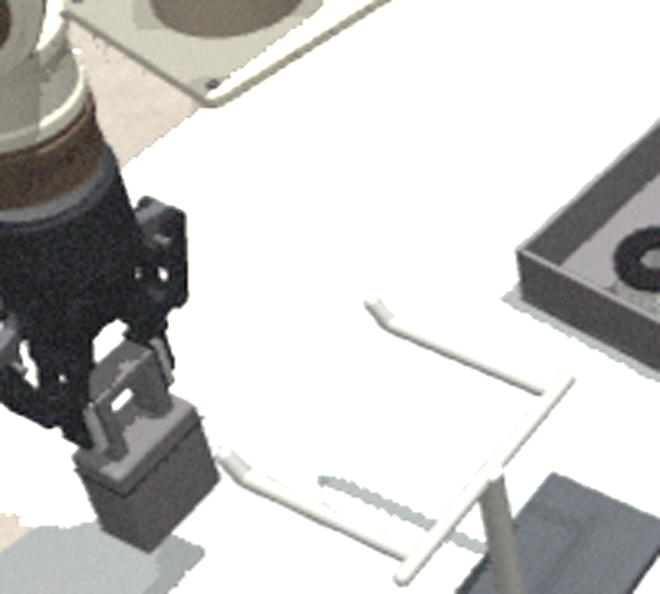

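```bash
python3 -m handwheel '[{"tx":0,"ty":0,"tz":0.03,"ax":0,"ay":0,"az":0,"claw":0},{"tx":0,"ty":0.005,"tz":0.03,"ax":0,"ay":0,"az":0,"claw":0},{"tx":0,"ty":0.015,"tz":0.02,"ax":0,"ay":0,"az":0,"claw":0},{"tx":0,"ty":0.03,"tz":0.01,"ax":0,"ay":0,"az":-1,"claw":0},{"tx":0,"ty":0.035,"tz":0,"ax":0,"ay":0,"az":-1,"claw":0},{"tx":0,"ty":0.035,"tz":0,"ax":0,"ay":0,"az":-1,"claw":0},{"tx":0,"ty":0.035,"tz":0,"ax":0,"ay":0,"az":-1,"claw":0},{"tx":0,"ty":0.035,"tz":0,"ax":0,"ay":0,"az":-1,"claw":0},{"tx":0,"ty":0.035,"tz":0,"ax":0,"ay":0,"az":-0.5,"claw":0},{"tx":0,"ty":0.035,"tz":0,"ax":0,"ay":0,"az":0,"claw":0},{"tx":0,"ty":0.035,"tz":0,"ax":0,"ay":0,"az":0,"claw":0},{"tx":0,"ty":0.03,"tz":0,"ax":0,"ay":0,"az":0,"claw":0},{"tx":0,"ty":0.02,"tz":0,"ax":0,"ay":0,"az":0,"claw":0},{"tx":0,"ty":0.01,"tz":0,"ax":0,"ay":0,"az":0,"claw":0},{"tx":0,"ty":0,"tz":0,"ax":0,"ay":0,"az":0,"claw":0},{"tx":0,"ty":0,"tz":0,"ax":0,"ay":0,"az":0,"claw":0}]'; python3 go.py .434 0.005 .16 95.2
```

```text
time: 50.92
ee_pos: [0.4286, -0.0024, 0.247]
orientation: [3.124, 0.001, 1.664]
force: [-0.8, -1.1, -2.3]
finger_gap: 0.0431
t 50.92 pos [ 0.4286 -0.0024  0.247 ] d [ 0.0054  0.0074 -0.087 ] rot [-0.04  0.99 -0.15] gap 0.0431 F [-0.8 -1.1 -2.3] j [-0.01  0.08 -0.15  1.33  0.   -0.1 ]
```

```bash
python3 -m handwheel '[{"tx":0.003,"ty":0.004,"tz":-0.01,"ax":0,"ay":0.5,"az":0,"claw":0},{"tx":0.002,"ty":0.003,"tz":-0.02,"ax":0,"ay":0.4,"az":0,"claw":0},{"tx":0,"ty":0,"tz":-0.025,"ax":0,"ay":0,"az":0,"claw":0},{"tx":0,"ty":0,"tz":-0.02,"ax":0,"ay":0,"az":0,"claw":0},{"tx":0,"ty":0,"tz":-0.008,"ax":0,"ay":0,"az":0,"claw":0},{"tx":0,"ty":0,"tz":0,"ax":0,"ay":0,"az":0,"claw":0},{"tx":0,"ty":0,"tz":0,"ax":0,"ay":0,"az":0,"claw":0}]'; python3 go.py .434 0.005 .16 95.2
```

```text
time: 51.5
ee_pos: [0.4366, 0.0011, 0.1582]
orientation: [3.139, 0.0, 1.656]
force: [0.8, 0.5, -1.0]
finger_gap: 0.0431
t 51.5 pos [0.4366 0.0011 0.1582] d [-0.0026  0.0039  0.0018] rot [0.01 0.17 0.3 ] gap 0.0431 F [ 0.8  0.5 -1. ] j [ 0.    0.16 -0.29  1.11 -0.   -0.08]
```

```bash
python3 -m handwheel '[{"tx":-0.002,"ty":0.002,"tz":0,"ax":0,"ay":0.1,"az":0.2,"claw":0},{"tx":0,"ty":0.0015,"tz":0,"ax":0,"ay":0,"az":0.1,"claw":0},{"tx":0,"ty":0,"tz":0,"ax":0,"ay":0,"az":0,"claw":0},{"tx":0,"ty":0,"tz":0,"ax":0,"ay":0,"az":0,"claw":0}]'; python3 go.py .434 0.005 .16 95.2; python3 - <<'E'
from tt import *
s=snap('scene','r1'); d=snap('top','r2')
im=s['img'].copy()
a=cv2.resize(im[130:290,180:360],None,fx=4,fy=3.7,interpolation=cv2.INTER_CUBIC)
cv2.imwrite('pics/r3.png',cv2.convertScaleAbs(a,alpha=2.5))
E
```

```text
time: 51.83
ee_pos: [0.4361, 0.0037, 0.1596]
orientation: [3.138, 0.0, 1.659]
force: [0.1, 0.9, -1.6]
finger_gap: 0.0435
t 51.83 pos [0.4361 0.0037 0.1596] d [-0.0021  0.0013  0.0004] rot [0.01 0.2  0.14] gap 0.0435 F [ 0.1  0.9 -1.6] j [ 0.01  0.16 -0.29  1.12 -0.   -0.08]
```

View pics/r3.png

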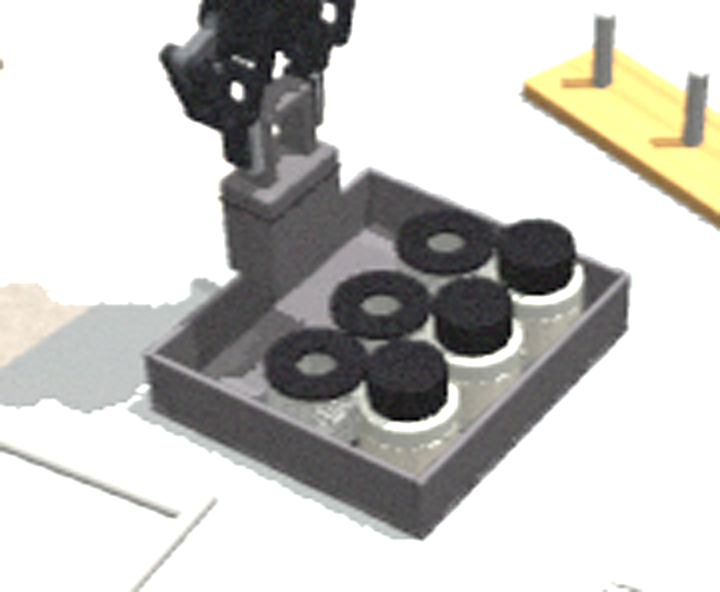

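```bash
cat > cw.py <<'E'
from tt import *
import sys
x,y,z,yaw=map(float,sys.argv[1:5])
s=robot.get_image('scene'); 
a=cv2.convertScaleAbs(cv2.resize(s['img'][140:230,220:290],None,fx=8,fy=6.4,interpolation=cv2.INTER_CUBIC),alpha=3)
b=a.copy()
w=np.radians(yaw);R=np.array([[np.cos(w),-np.sin(w)],[np.sin(w),np.cos(w)]])
def P(p):
    q=np.r_[R@np.array(p[:2])+[x,y],p[2]+z]; u=proj(s,q)-[220,140]+.5; return (int(u[0]*8),int(u[1]*6.4))
C=[(-.018,-.031),(.018,-.031),(.018,.031),(-.018,.031)]
for i in range(4):
  for h in(0,.07): cv2.line(b,P((*C[i],h)),P((*C[(i+1)%4],h)),(0,255,0),1)
  cv2.line(b,P((*C[i],0)),P((*C[i],.07)),(0,0,255),1)
cv2.imwrite('pics/%s.png'%sys.argv[5],np.hstack([a,b])[:, :1120])
cv2.imwrite('pics/%s.png'%sys.argv[5],cv2.resize(np.hstack([a,b]),(800,412)))
E
python3 cw.py .4346 .0052 .0775 5.1 r4
```

```text
(no output)
```

View pics/r4.png

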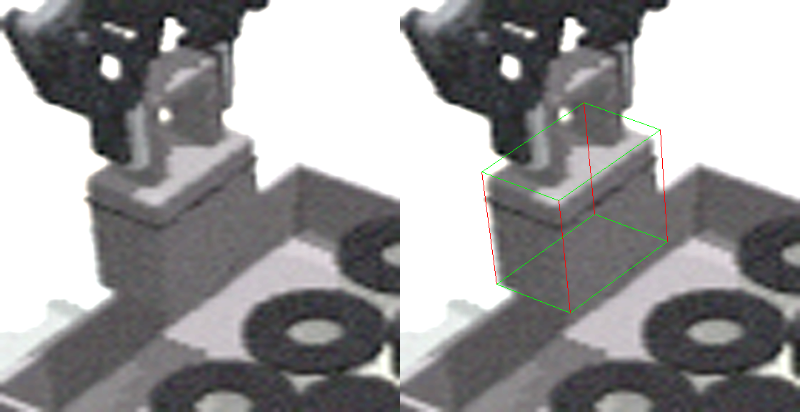

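```bash
python3 -m handwheel '[{"tx":-0.001,"ty":0.001,"tz":-0.004,"ax":0,"ay":0,"az":0,"claw":0},{"tx":-0.001,"ty":0,"tz":-0.008,"ax":0,"ay":0,"az":0,"claw":0},{"tx":0,"ty":0,"tz":-0.006,"ax":0,"ay":0,"az":0,"claw":0},{"tx":0,"ty":0,"tz":0,"ax":0,"ay":0,"az":0,"claw":0},{"tx":0,"ty":0,"tz":0,"ax":0,"ay":0,"az":0,"claw":0}]'; python3 go.py .4345 0.005 .087 95.2
```

```text
time: 52.4
ee_pos: [0.4338, 0.0051, 0.1399]
orientation: [3.137, 0.0, 1.66]
force: [-0.5, -0.2, -1.3]
finger_gap: 0.0433
t 52.4 pos [0.4338 0.0051 0.1399] d [ 0.0007 -0.0001 -0.0529] rot [0.   0.25 0.11] gap 0.0433 F [-0.5 -0.2 -1.3] j [ 0.01  0.17 -0.33  1.06 -0.   -0.08]
```

```bash
python3 -m handwheel '[{"tx":0.0005,"ty":0,"tz":-0.006,"ax":0,"ay":0.1,"az":0,"claw":0},{"tx":0,"ty":0,"tz":-0.006,"ax":0,"ay":0.1,"az":0,"claw":0},{"tx":0,"ty":0,"tz":-0.006,"ax":0,"ay":0,"az":0,"claw":0},{"tx":0,"ty":0,"tz":0,"ax":0,"ay":0,"az":0,"claw":0}]'; python3 go.py .4345 0.005 .087 95.2;python3 -m handwheel '[{"tx":0,"ty":0,"tz":-0.006,"ax":0,"ay":0,"az":0,"claw":0},{"tx":0,"ty":0,"tz":-0.006,"ax":0,"ay":0,"az":0,"claw":0},{"tx":0,"ty":0,"tz":-0.006,"ax":0,"ay":0,"az":0,"claw":0},{"tx":0,"ty":0,"tz":-0.005,"ax":0,"ay":0,"az":0,"claw":0}]'; python3 go.py .4345 0.005 .087 95.2
```

```text
time: 52.73
ee_pos: [0.4341, 0.0051, 0.1198]
orientation: [-3.142, 0.0, 1.66]
force: [0.1, -0.3, -1.2]
finger_gap: 0.0432
t 52.73 pos [0.4341 0.0051 0.1198] d [ 0.0004 -0.0001 -0.0328] rot [ 0.01 -0.    0.11] gap 0.0432 F [ 0.1 -0.3 -1.2] j [ 0.01  0.2  -0.36  1.02 -0.   -0.08]
time: 53.07
ee_pos: [0.4349, 0.005, 0.0952]
orientation: [3.14, 0.0, 1.66]
force: [0.5, 0.2, -1.2]
finger_gap: 0.0432
t 53.07 pos [0.4349 0.005  0.0952] d [-0.0004 -0.     -0.0082] rot [0.01 0.09 0.11] gap 0.0432 F [ 0.5  0.2 -1.2] j [ 0.01  0.23 -0.39  0.95 -0.   -0.08]
```

```bash
python3 -m handwheel '[{"tx":0,"ty":0,"tz":-0.003,"ax":0,"ay":0,"az":0,"claw":0},{"tx":0,"ty":0,"tz":-0.003,"ax":0,"ay":0,"az":0,"claw":0}]'; python3 -m handwheel '[{"tx":0,"ty":0,"tz":-0.002,"ax":0,"ay":0,"az":0,"claw":0}]'; python3 -m handwheel '[{"tx":0,"ty":0,"tz":-0.002,"ax":0,"ay":0,"az":0,"claw":0}]'
```

```text
time: 53.23
ee_pos: [0.4343, 0.005, 0.0877]
orientation: [3.142, 0.0, 1.66]
force: [0.2, 0.0, -1.8]
finger_gap: 0.0433
time: 53.32
ee_pos: [0.4345, 0.0051, 0.0861]
orientation: [3.141, -0.0, 1.66]
force: [-8.2, 2.4, 27.9]
finger_gap: 0.0432
time: 53.4
ee_pos: [0.4346, 0.0052, 0.0861]
orientation: [3.141, 0.0, 1.66]
force: [-9.9, 1.8, 32.6]
finger_gap: 0.0435
```

```bash
python3 -m handwheel '[{"tx":0,"ty":0,"tz":0.001,"ax":0,"ay":0,"az":0,"claw":1},{"tx":0,"ty":0,"tz":0,"ax":0,"ay":0,"az":0,"claw":1},{"tx":0,"ty":0,"tz":0,"ax":0,"ay":0,"az":0,"claw":1},{"tx":0,"ty":0,"tz":0,"ax":0,"ay":0,"az":0,"claw":1},{"tx":0,"ty":0,"tz":0.015,"ax":0,"ay":0,"az":0,"claw":1},{"tx":0,"ty":0,"tz":0.03,"ax":0,"ay":0,"az":0,"claw":1},{"tx":0,"ty":0,"tz":0.035,"ax":0,"ay":0,"az":0,"claw":1},{"tx":0,"ty":0,"tz":0.035,"ax":0,"ay":0,"az":0,"claw":1},{"tx":-0.02,"ty":0.02,"tz":0.03,"ax":0,"ay":0,"az":0,"claw":1},{"tx":-0.02,"ty":0.03,"tz":0,"ax":0,"ay":0,"az":0,"claw":1},{"tx":0,"ty":0.04,"tz":0,"ax":0,"ay":0,"az":0,"claw":1},{"tx":0,"ty":0.04,"tz":0,"ax":0,"ay":0,"az":0,"claw":1},{"tx":0,"ty":0.04,"tz":0,"ax":0,"ay":0,"az":0,"claw":1},{"tx":0,"ty":0.03,"tz":0,"ax":0,"ay":0,"az":0,"claw":1},{"tx":0,"ty":0,"tz":0,"ax":0,"ay":0,"az":0,"claw":1},{"tx":0,"ty":0,"tz":0,"ax":0,"ay":0,"az":0,"claw":1}]'; python3 - <<'E'
from tt import *
d=snap('top','s1'); s=snap('scene','s2')
a=cv2.resize(d['img'][240:370,240:375],None,fx=4.4,fy=4.4,interpolation=cv2.INTER_CUBIC)
cv2.imwrite('pics/s3.png',cv2.convertScaleAbs(a,alpha=2.5))
a=cv2.resize(s['img'][130:290,180:360],None,fx=4,fy=3.7,interpolation=cv2.INTER_CUBIC)
cv2.imwrite('pics/s4.png',cv2.convertScaleAbs(a,alpha=2.5))
for c in('top','scene'):
 for q in('jar1','reel1','case1','bottle','driver'):
  print(c,q,[(np.round(a['at'],3).tolist(),tote(a['at']).round(3).tolist(),round(a['confidence'],2)) for a in robot.tip_of(c,q)])
E
```

```text
time: 54.73
ee_pos: [0.3925, 0.2133, 0.2393]
orientation: [3.134, -0.004, 1.653]
force: [-0.0, -0.1, -0.4]
finger_gap: 0.0852
top jar1 [([0.732, 0.176, -0.002], [0.248, 0.128], 0.9), ([0.546, 0.028, 0.004], [0.051, -0.003], 0.87), ([0.539, 0.09, 0.009], [0.049, 0.06], 0.62), ([0.554, -0.031, 0.001], [0.053, -0.062], 0.62)]
top reel1 [([0.494, -0.037, 0.011], [-0.007, -0.063], 0.84), ([0.493, 0.021, 0.004], [-0.004, -0.005], 0.68), ([0.483, 0.088, 0.006], [-0.007, 0.063], 0.58)]
top case1 [([0.433, 0.003, 0.002], [-0.065, -0.017], 0.78), ([0.546, 0.03, 0.003], [0.05, 0.0], 0.64)]
top bottle [([0.74, -0.242, -0.002], [0.219, -0.289], 0.62)]
top driver [([0.797, -0.016, 0.001], [0.297, -0.07], 0.7)]
scene jar1 [([0.55, 0.032, 0.005], [0.055, 0.002], 0.91), ([0.556, -0.033, 0.004], [0.054, -0.064], 0.76), ([0.547, 0.092, 0.004], [0.057, 0.061], 0.71)]
scene reel1 [([0.492, -0.043, 0.006], [-0.01, -0.068], 0.94), ([0.485, 0.088, 0.006], [-0.005, 0.063], 0.81)]
scene case1 [([0.436, 0.009, 0.003], [-0.062, -0.012], 0.73)]
scene bottle [([0.742, -0.239, 0.001], [0.221, -0.286], 0.79)]
scene driver [([0.797, -0.016, 0.002], [0.296, -0.069], 0.7)]
```

View pics/s3.png

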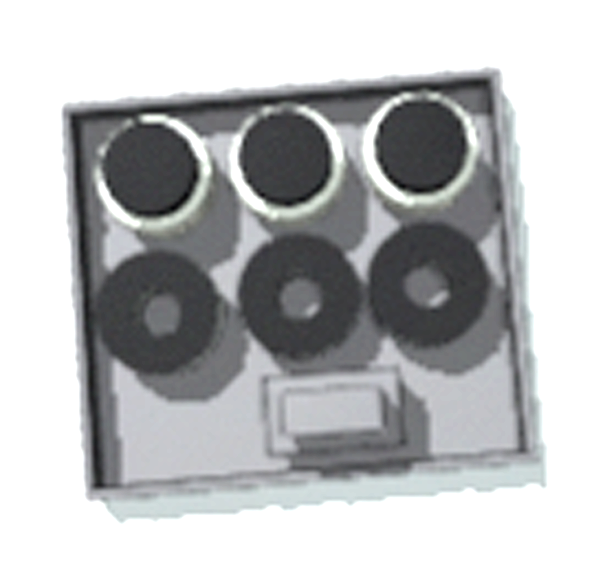

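View pics/s4.png

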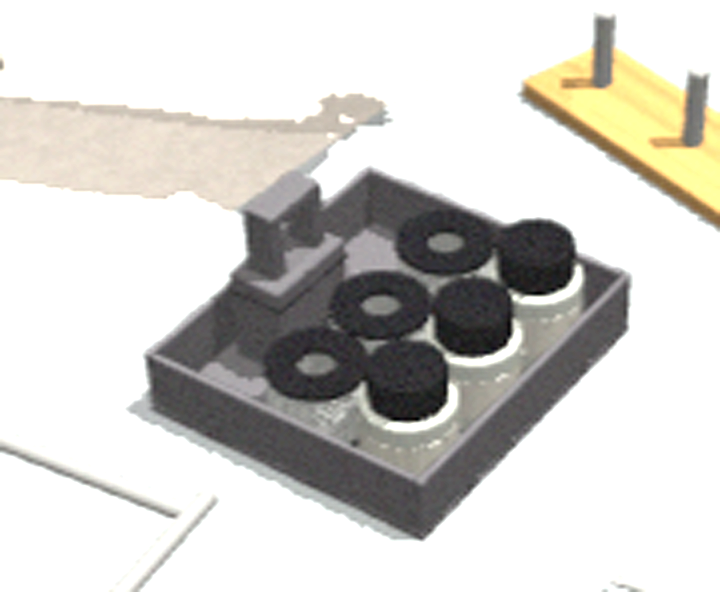

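The tote holds the three jars at (152,165), (288,158) and (422,148) in the crop. The three reels are in the middle row, with the case upright in front at (335,415). Nothing leans, the gripper is clear, and the bottle and screwdriver haven't moved.

```bash
python3 -c "
from cell import robot
print(robot.hand_in())"
```

```text
the job is handed in; nothing more can be done
None
```

The tote is packed and the job is handed in at about 55 s of the 210 s allowed. All three reels, the three white jars and the one hanging case present at this start stand upright on its floor, in three rows. I left the pink look-alike jar where it was.

**Setbacks:**
- The first reel caught the tote's left wall and pivoted in the jaws. I stood it upright again with a tilted placement, then shifted it about 5 mm to make room for the others.
- One white jar had been knocked a few centimetres aside during the run. I found it again in the images before picking it up.

**Last checks:**
- Both cameras show everything upright and inside the walls, and each item's final placing pressed on the floor (about 15–33 N).
- The position readings put every item within its limits. The top and scene cameras differ by up to about 8 mm, and the scene view missed the middle reel.
- The bottle and screwdriver read within about 5 mm of their starting positions, which is detection noise.
- The gripper was open and clear of everything.

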